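# Change the culture dishes under the swing-arm microscope

### The arm

A 6-joint arm with a two-finger parallel gripper is mounted at the origin on the work surface. World frame = base frame: x ahead of the robot, y to its left, z up, the work surface at z = 0. Lengths are in m, angles in rad, forces in N, time in s.
With the tool pointing down it reaches from about 0.3 to 0.775 m from the base axis. Payload 14.6 kg.
Tool frame: the origin (TCP) lies on the centre line of the jaws, within the pads' length; the fingertips stand 19 mm ahead of it and the grasp point (between the pads) is the TCP; z points along the fingers, y is the line along which they close (so a half turn about z gives the same grasp; the last joint's range is limited). The gripper opens to 94 mm and grips with 3 to 60 N. Pads are 16 mm wide; open, the fingers measure 119 mm over their backs; the gripper's body (75 mm by 177 mm) begins 78 mm behind the grasp point.
Start: joints at [-1.269, 0.3, 1.521, -0, 1.321, -0.067], TCP at [0.198, -0.513, 0.224] pointing down, gripper open.
Joint ranges: [-3.03, 3.03], [-0.79, 2.21], [0.23, 2.52], [-1.04, 4.18], [0, 3.07], [-2.55, 2.55]. Speed limits (rad/s): [2.22, 2.22, 2.57, 3.14, 3.14, 3.14].

### API

Orientations are given as [roll, pitch, yaw] about the fixed x, y, z axes, in that order (R = Rz(yaw) Ry(pitch) Rx(roll)).
In Python, from station import get_obs, camera, workorder gives the robot as it stands.
- The arm moves only by the tool play_rows, never from a script. Its argument "motion" is a list that holds one entry, the list of rows, each a list of 7 numbers: the shift along the tool's x, y, z as a fraction of full scale, then the turn, a rotation vector about the tool's x, y, z as a fraction of full scale, then the opening, from -1 (shut) to 1 (fully open). In form: [[[x, y, z, ax, ay, az, grip], ...]]. A call has 1 to 10 rows; each row is the pose to reach, as a shift and turn from the pose commanded when the call began, along the tool's axes at that moment, turning the shorter way round; what a row does not reach only later rows make up. Full scale, the value 1, is 0.25 m for a shift and 2 pi rad for a turn. A row lasts 1/10 s, in which the tool goes at most 50 mm and 8.59 degrees, less where a joint would pass 70% of its speed; a pose out of reach is approached as far as the arm can. A call with a number of a shift or a turn outside -1 to 1 is refused whole. A call with a gripper value outside its range is refused whole. The fingers move at their own pace and stop on an object; "grip_force" is the grip in N (left out, the last holds). Time passes only in rows, so rows that repeat a pose let the fingers close. It gives the time, the measured TCP pose, the force, the opening and the grip force at its end, in the units of the state.
- get_obs(): the state, without advancing time (a new reading comes with each control period).
- camera(name): name is "side" or "top" or "wrist"; returns a dict with "frame" (420x560x3 uint8, red, green, blue), "z_map" (420x560 float32, m along the optical axis (not along the pixel's ray), 0 where there is no reading), "camera_matrix" (3x3 intrinsics, pixels), "D" ([k1, k2, p1, p2, k3] as OpenCV has them; the pictures are not rectified), "T" (4x4, takes a point from camera to world coordinates); the wrist camera has in their place "T_tool_cam" (4x4, takes a point from camera to tool coordinates, whose origin is the TCP and whose axes are the flange's). Camera axes: x right, y up, looking along -z (the intrinsics and any distortion apply to the point x, -y, -z); pixel columns grow to the right and rows downward; lengths in m; the calibration is good to about 2 mm. A picture is of the moment at which its call begins: read the wrist's pose just before it.
- workorder.hand_in(): hands the job in; it is judged then, once.
The state is a dict: "time_s": time; "qpos": joint angles; "joint_vel": joint speeds; "tau": joint torques, N m; "ee_pos": TCP position; "eef_rot": TCP orientation; "force": force on the tool from outside, world axes, zero at the start; "moment": the same for the moment, N m; "grip_width": finger opening in m; "grip_force": force on a finger pad.
Only numpy, scipy, OpenCV 4.12 (cv2) and the standard library are available. Lean on these libraries where they do the work, as an engineer would, in place of code of your own. Each camera call takes 0.05 s, during which the arm holds its last target. There are 200 camera calls.

### The job

Change over the dishes on the imaging station: swing the microscope boom well clear of the chamber to the post's side, raise the clear hood right up, move every finished dish from the chamber onto the shallow steel tray, and set every new dish from the bench down flat in a recess of the chamber, one to a recess. Then lower the hood gently until it is fully shut, and only then swing the microscope back over the chamber against its stop. Keep the dishes upright, let nothing tip, and do not disturb the other things on the bench.

Things in the scene. Friction and masses are not known exactly. Their poses are not given: they have to be found in the camera images.
- station: fixed instrument: cream base plate 20 mm high (x -95..165, y -120..200 mm) with a grey heated chamber (x +-75, y +-104 mm), aluminium top plate 65 mm above the bench with 4 round recesses (41 mm wide, 4 mm deep, 48 mm apart along y), and a steel post (22 mm thick, 253 mm tall) at x 130, y 160 mm. Origin on the bench below the plate's centre; +x to its back, away from the robot; z up
- well1 (a point): centre of the floor of recess 1 of 4 in the chamber's top plate (61 mm above the bench, 4 mm below the plate's surface); station y = -72 mm
- well2 (a point): centre of the floor of recess 2 of 4 in the chamber's top plate (61 mm above the bench, 4 mm below the plate's surface); station y = -24 mm
- well3 (a point): centre of the floor of recess 3 of 4 in the chamber's top plate (61 mm above the bench, 4 mm below the plate's surface); station y = 24 mm
- well4 (a point): centre of the floor of recess 4 of 4 in the chamber's top plate (61 mm above the bench, 4 mm below the plate's surface); station y = 72 mm
- hood (a joint): clear hinged hood over the chamber, 146 x 204 x 30 mm, hinged along the chamber's back edge. 0 = shut on the plate, grows as it is raised, 1.75 rad = up against its stop, leaning a little back. A stiff hinge (0.30 N m of friction) keeps it where it is left; about 3 N at the handle
- hood_handle (a point): middle of the hood's steel handle bar, 10 mm thick, 84 mm long, parallel to the hinge; shut, it is 78 mm above the bench with a free gap of 35 mm between it and the hood's front for a finger. It can turn between the fingers as the hood swings. With the hood up it is the topmost part, 0.25 m above the bench
- hood_hinge (a point): middle of the hood's hinge axis (along station y), 65.5 mm above the bench; the handle bar is 184 mm in front of it and 12 mm above it when shut
- boom (a joint): boom carrying a digital microscope, turns about the station's post. 0 = at its stop, microscope over the chamber's middle; grows as it swings clear, clockwise seen from above: first towards the robot, then to the post's side; 1.45 rad = far stop. Friction 0.22 N m: it stays where it is left
- scope_top (a point): centre of the top end of the microscope on the boom: an upright aluminium cylinder 33 mm in diameter, gripped from above; top 235 mm above the bench; its upper 50 mm stand free above the 46 mm wide black clamp ring (lens at 125 mm). Swings on a circle of radius 206 mm about the post
- old_dish1: round clear culture dish with lid and reddish medium, 15 mm tall, 22 g; lower part 35 mm in diameter (to 5 mm high), lid 39 mm (5 to 15 mm high); take it by the lid. Origin at the centre of its underside, z up. Finished dish: stands in recess 1 of the chamber at the start (one or two of the four are present, None if absent)
- old_dish2: round clear culture dish with lid and reddish medium, 15 mm tall, 22 g; lower part 35 mm in diameter (to 5 mm high), lid 39 mm (5 to 15 mm high); take it by the lid. Origin at the centre of its underside, z up. Finished dish: stands in recess 2 of the chamber at the start (one or two of the four are present, None if absent)
- old_dish3: round clear culture dish with lid and reddish medium, 15 mm tall, 22 g; lower part 35 mm in diameter (to 5 mm high), lid 39 mm (5 to 15 mm high); take it by the lid. Origin at the centre of its underside, z up. Finished dish: stands in recess 3 of the chamber at the start (one or two of the four are present, None if absent)
- old_dish4: round clear culture dish with lid and reddish medium, 15 mm tall, 22 g; lower part 35 mm in diameter (to 5 mm high), lid 39 mm (5 to 15 mm high); take it by the lid. Origin at the centre of its underside, z up. Finished dish: stands in recess 4 of the chamber at the start (one or two of the four are present, None if absent)
- new_dish1: round clear culture dish with lid and reddish medium, 15 mm tall, 22 g; lower part 35 mm in diameter (to 5 mm high), lid 39 mm (5 to 15 mm high); take it by the lid. Origin at the centre of its underside, z up. New dish: stands on the bench at the start, to the robot's right (two or three of the three are present, None if absent)
- new_dish2: round clear culture dish with lid and reddish medium, 15 mm tall, 22 g; lower part 35 mm in diameter (to 5 mm high), lid 39 mm (5 to 15 mm high); take it by the lid. Origin at the centre of its underside, z up. New dish: stands on the bench at the start, to the robot's right (two or three of the three are present, None if absent)
- new_dish3: round clear culture dish with lid and reddish medium, 15 mm tall, 22 g; lower part 35 mm in diameter (to 5 mm high), lid 39 mm (5 to 15 mm high); take it by the lid. Origin at the centre of its underside, z up. New dish: stands on the bench at the start, to the robot's right (two or three of the three are present, None if absent)
- tray: empty shallow steel tray, fixed on the bench, 150 (x) x 130 (y) x 14 mm, walls and floor 4 mm thick; origin at the centre of its underside
- forceps: steel forceps lying on the bench, 130 mm long, 10 mm high; leave alone; origin on the bench at their middle, x along them
- jar1: small amber jar, 32 mm in diameter, 50 mm tall; leave alone; origin at the centre of its underside
- jar2: small amber jar like the other; leave alone; origin at the centre of its underside
- wash_bottle: white wash bottle, 68 mm in diameter, 185 mm tall; leave alone; origin at the centre of its underside
- tip_box: pipette tip box, 122 x 84 x 60 mm; leave alone; origin at the centre of its underside
- beaker: glass beaker, 66 mm in diameter, 85 mm tall; leave alone; origin at the centre of its underside
There are look-alikes about, which are no part of the job. Leave any red look-alike of the new_dish1 alone. What is shaped like the new_dish3 but purple is not meant.

How it is judged:
By the outcome, as a careful person would: the job done as asked, in the order asked, and still so for the second after the job is handed in, with the robot touching nothing.
Of old_dish1, old_dish2, old_dish3, old_dish4 only 1 to 2 are there at a start; the rules pass over those that are not, and their reading is None.
Of new_dish1, new_dish2, new_dish3 only 2 to 3 are there at a start; the rules pass over those that are not, and their reading is None.
At some moment in a run one of new_dish1, new_dish2, new_dish3, old_dish1, old_dish2, old_dish3, old_dish4 may be knocked a few centimetres aside while the robot is not near it.
It also fails if it takes over 210 s, if anything falls off the work surface, if the arm or the gripper's body presses on something with over 40 N, if the wrist force passes 120 N, or if a joint passes its speed limit or range.

## Working session

There is one attempt and no reset: what is moved stays moved. The work goes in short steps, Python scripts to look and compute and a tool call to move; the robot and the scene stay as the last step left them, time stands still between calls to the robot, and variables do not carry over. Pictures are saved under pics/ and viewed, at most 14 in all, crops included, and the job is handed in when it is done.

Besides the shell and the picture viewer there is one more tool, called as name(argument=value, ...), one argument or row to a line, values as JSON. play_rows: Moves the arm, as the interface text tells. Its arguments: {"type":"object","properties":{"motion":{"type":"array"},"grip_force":{"type":"number"}},"required":["motion"]}

```bash
mkdir -p pics; ls; cat > h.py <<'E'
import numpy as np, cv2
from station import get_obs, camera, workorder
from scipy.spatial.transform import Rotation as R
def toolT(o=None):
    o=o or get_obs(); T=np.eye(4); T[:3,:3]=R.from_euler('xyz',o['eef_rot']).as_matrix(); T[:3,3]=o['ee_pos']; return T
def shot(n):
    o=get_obs(); c=camera(n)
    if n=='wrist': c['T']=toolT(o)@np.array(c['T_tool_cam'])
    c['T']=np.array(c['T']); return c
def rays(c,uv):
    p=cv2.undistortPoints(np.array(uv,float).reshape(-1,1,2),np.array(c['camera_matrix'],float),np.array(c['D'],float)).reshape(-1,2)
    d=np.c_[p[:,0],-p[:,1],-np.ones(len(p))]
    return c['T'][:3,3], d@c['T'][:3,:3].T
def onz(c,uv,z):
    o,d=rays(c,uv); return o+d*((z-o[2])/d[:,2])[:,None]
def cloud(c):
    h,w=c['z_map'].shape; uv=np.stack(np.meshgrid(np.arange(w),np.arange(h)),-1).reshape(-1,2)
    o,d=rays(c,uv); return (o+d*c['z_map'].reshape(-1,1)).reshape(h,w,3)
def save(c,f): cv2.imwrite('pics/'+f,c['frame'][:,:,::-1])
E
python3 - <<'E'
from h import *
o=get_obs(); print({k:np.round(v,3).tolist() for k,v in o.items()})
ims=[]
for n in('top','side','wrist'):
    c=shot(n); save(c,n+'0.png'); np.savez('pics/%s0.npz'%n,**c); print(n,c['T'].round(3).tolist(),(c['z_map']>0).mean())
E
```

```text
pics
{'time_s': 0.0, 'qpos': [-1.269, 0.3, 1.522, -0.0, 1.321, -0.067], 'joint_vel': [-0.001, 0.001, 0.001, 0.001, -0.002, -0.001], 'tau': [0.001, -53.181, -35.274, 0.071, 0.024, -0.0], 'ee_pos': [0.198, -0.513, 0.224], 'eef_rot': [-3.14, -0.0, 0.369], 'force': [0.667, -0.06, -0.024], 'moment': [-0.02, 0.008, -0.06], 'grip_force': 0.0, 'grip_width': 0.094}
top [[0.024, 0.985, -0.172, 0.262], [-1.0, 0.026, 0.009, 0.037], [0.014, 0.172, 0.985, 1.787], [0.0, 0.0, 0.0, 1.0]] 0.9961649659863946
side [[0.928, 0.238, -0.287, 0.124], [-0.372, 0.631, -0.681, -0.961], [0.019, 0.738, 0.674, 1.117], [0.0, 0.0, 0.0, 1.0]] 0.9959481292517007
wrist [[0.361, 0.901, 0.24, 0.268], [-0.933, 0.348, 0.093, -0.485], [0.0, -0.257, 0.966, 0.383], [0.0, 0.0, 0.0, 1.0]] 0.9961904761904762
```

View pics/top0.png

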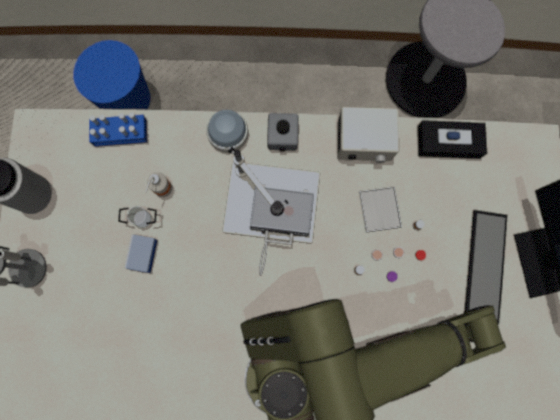

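View pics/side0.png

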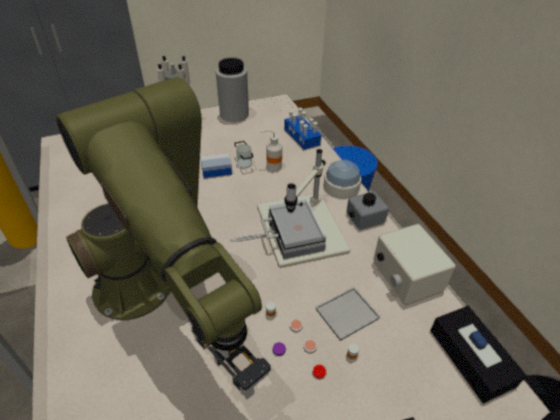

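The top view shows the station near (275,205), with the scope at (277,209) and the handle at (279,240). The tray is at (380,210), two salmon dishes at (377,255) and (398,253), the red and purple decoys to the right and below, and the jars at (419,225) and (360,270).

```bash
cat > m.py <<'E'
from h import *
c={k:v for k,v in np.load('pics/top0.npz').items()}; s={k:v for k,v in np.load('pics/side0.npz').items()}
a=cv2.resize(c['frame'][140:285,215:345],None,fx=4.5,fy=4.0,interpolation=cv2.INTER_CUBIC)
a=cv2.resize(c['frame'][140:285,220:440],None,fx=3.6,fy=3.6,interpolation=cv2.INTER_CUBIC); cv2.imwrite('pics/topcrop.png',a[:,:,::-1])
b=cv2.resize(s['frame'][140:300,210:360],None,fx=3.7,fy=3.7,interpolation=cv2.INTER_CUBIC); cv2.imwrite('pics/sidecrop.png',b[:,:,::-1])
for n,q in(('top',c),('side',s)):
    f=q['frame'].astype(int); P=cloud(q)
    hsv=cv2.cvtColor(q['frame'],cv2.COLOR_RGB2HSV).astype(int)
    m=((f[...,0]-f[...,1]>28)&(f[...,2]>f[...,1]-30)&(hsv[...,2]>90)).astype(np.uint8)
    k,l,st,ce=cv2.connectedComponentsWithStats(m)
    for i in range(1,k):
        if 8<st[i,4]<900:
            p=np.median(P[l==i],0)
            if 0.1<p[0]<.8 and abs(p[1])<.7: print(n,ce[i].round(1),st[i,4],f[l==i].mean(0).round(),p.round(3),onz(q,ce[i],.015).round(3))
P=cloud(c); 
# tray: z in 3..20 mm ; base plate z~20; chamber z~65+; scope/post
def grp(lo,hi,box):
    x0,x1,y0,y1=box; m=(P[...,2]>lo)&(P[...,2]<hi)&(P[...,0]>x0)&(P[...,0]<x1)&(P[...,1]>y0)&(P[...,1]<y1); return m
for r,cc in((209,277),(165,240),(150,235),(205,262),(225,240),(240,279),(205,289),(210,380),(230,200)): print(r,cc,P[r,cc].round(3))
E
python3 m.py
```

```text
top [398.4 251.9] 42 [161. 128. 113.] [ 0.443 -0.398  0.014] [[ 0.443 -0.399  0.015]]
top [376.9 254.3] 38 [161. 131. 116.] [ 0.432 -0.323  0.015] [[ 0.433 -0.323  0.015]]
top [420.4 254.7] 96 [154.  65.  61.] [ 0.434 -0.478  0.013] [[ 0.435 -0.478  0.015]]
top [391.7 276. ] 74 [112.  67. 129.] [ 0.358 -0.375  0.014] [[ 0.358 -0.374  0.015]]
side [295.9 324.1] 85 [179. 125. 104.] [ 0.433 -0.323  0.016] [[ 0.433 -0.323  0.015]]
side [309.9 344.7] 95 [179. 126. 105.] [ 0.444 -0.4    0.016] [[ 0.444 -0.4    0.015]]
side [278.7 348. ] 125 [113.  55. 130.] [ 0.358 -0.378  0.016] [[ 0.358 -0.377  0.015]]
side [319.  370.9] 185 [166.  43.  34.] [ 0.434 -0.481  0.015] [[ 0.435 -0.481  0.015]]
209 277 [0.545 0.033 0.237]
165 240 [0.698 0.157 0.177]
150 235 [0.726 0.169 0.254]
205 262 [0.584 0.084 0.087]
225 240 [0.524 0.161 0.019]
240 279 [ 0.477  0.022 -0.004]
205 289 [ 0.585 -0.008  0.094]
210 380 [ 0.593 -0.337  0.004]
230 200 [0.504 0.303 0.007]
```

```bash
sleep 1
cat >> m.py <<'E'
print('----')
def rect(q,lo,hi,box,name):
    global P; P=cloud(q); m=grp(lo,hi,box); m=cv2.morphologyEx(m.astype(np.uint8),cv2.MORPH_OPEN,np.ones((2,2),np.uint8))>0
    r=cv2.minAreaRect((P[m][:,:2]*1000).astype(np.float32)); print(name,m.sum(),np.round(r[0],1),np.round(r[1],1),round(r[2],2),'medz',np.median(P[m][:,2]).round(4))
for n,q in(('top',c),('side',s)):
    rect(q,.012,.20,(.43,.72,-.13,.185),n+' base')
    rect(q,.055,.12,(.43,.72,-.13,.185),n+' chamber/hood')
    rect(q,.009,.03,(.45,.70,-.46,-.23),n+' tray')
    rect(q,.225,.245,(.45,.6,-.05,.1),n+' scope')
    rect(q,.245,.262,(.65,.8,.1,.25),n+' post')
    rect(q,.07,.085,(.43,.50,-.05,.1),n+' handle')
E
python3 m.py | sed -n '/----/,$p'
```

```text
----
top base 5404 [508.7  48.2] [300.6 488.4] 84.44 medz 0.0796
top chamber/hood 2436 [511.7  -3.8] [465.3 242.5] 13.71 medz 0.0941
top tray 81 [ 466. -180.] [231.7 563.8] 24.54 medz 0.0112
top scope 82 [427.8  39.9] [ 31.4 329.7] 85.58 medz 0.2324
top post 39 [751.  161.4] [15.6 89. ] 89.82 medz 0.2502
top handle 73 [477.8  18.1] [96.5 44.1] 86.82 medz 0.0791
side base 4386 [ 491.7 -332.9] [1422.5  308.7] 71.94 medz 0.0794
side chamber/hood 2151 [ 432.3 -350.3] [1359.9  227.6] 69.57 medz 0.0937
side tray 335 [ 363.9 -581.7] [877.6 187.9] 45.67 medz 0.0107
side scope 66 [ 396.2 -330.5] [1373.3   26.6] 65.58 medz 0.2329
side post 31 [811.7 314.1] [385.   17.2] 58.85 medz 0.2495
side handle 127 [ 336.3 -430.2] [1141.5   67.4] 71.63 medz 0.0795
```

View pics/topcrop.png

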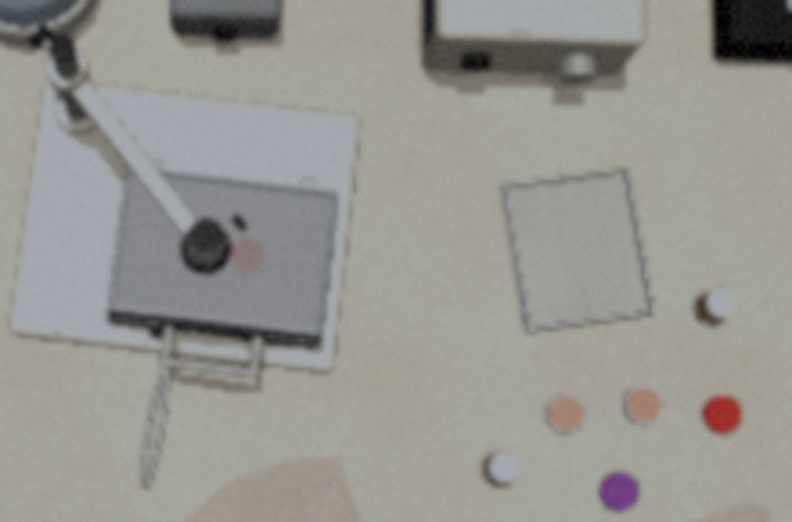

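View pics/sidecrop.png

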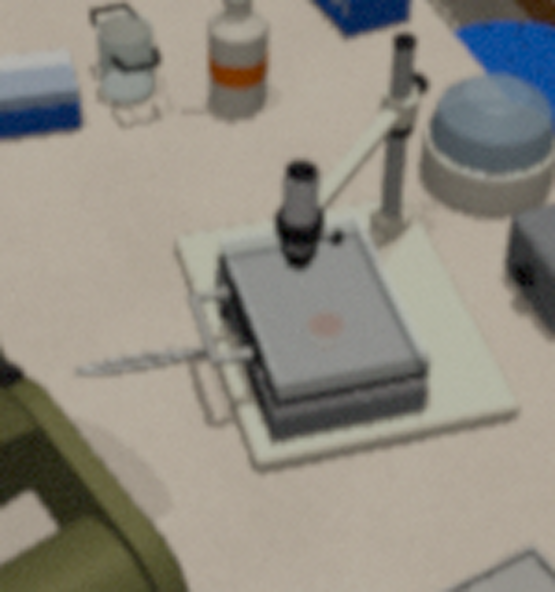

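The crops show the base plate corners at about (232,164), (319,173), (312,243) and (223,232) in the full frame. One finished dish shows under the hood near (289,210). The forceps point from under the handle's left end toward the robot.

```bash
cat > m2.py <<'E'
from h import *
c={k:v for k,v in np.load('pics/top0.npz').items()}; s={k:v for k,v in np.load('pics/side0.npz').items()}
def fit(A,B):
    A=np.array(A,float);B=np.array(B,float);a=A-A.mean(0);b=B-B.mean(0)
    th=np.arctan2((a[:,0]*b[:,1]-a[:,1]*b[:,0]).sum(),(a*b).sum()); r=np.array([[np.cos(th),-np.sin(th)],[np.sin(th),np.cos(th)]])
    t=B.mean(0)-r@A.mean(0); return th,t,np.abs((A@r.T+t)-B).max()
st=[(.165,.2),(.165,-.12),(-.095,-.12),(-.095,.2)]
uv=np.array([(45,85),(358,118),(331,371),(12,332)])/3.6+(220,140)
print('top',fit(st,onz(c,uv,.02)[:,:2]))
uv=np.array([(405,197),(518,410),(262,467),(177,237)])/3.7+(210,140)
print('side',fit(st[1:],onz(s,uv[1:],.02)[:,:2]))
tr=[(.075,.065),(.075,-.065),(-.075,-.065),(-.075,.065)]
uv=np.array([(502,185),(626,169),(652,315),(527,332)])/3.6+(220,140)
print('tray',fit(tr,onz(c,uv,.012)[:,:2]),onz(c,uv,.012))
print('olddish',onz(c,[(248/3.6+220,255/3.6+140)],.076),onz(s,[(326/3.7+210,324/3.7+140)],.076))
print('scope',onz(c,[(205/3.6+220,240/3.6+140)],.235),onz(s,[(301/3.7+210,169/3.7+140)],.235))
for q in(c,s):
    P=cloud(q); 
    for nm,lo,hi,b in(('scope',.227,.243,(.5,.6,-.02,.1)),('post',.245,.262,(.68,.8,.12,.22)),('handle',.07,.088,(.44,.475,-.05,.09)),('hood',.088,.1,(.48,.7,-.15,.2)),('tray',.009,.02,(.5,.69,-.43,-.25)),('forceps',.005,.014,(.36,.46,-.05,.1)),):
        m=(P[...,2]>lo)&(P[...,2]<hi)&(P[...,0]>b[0])&(P[...,0]<b[1])&(P[...,1]>b[2])&(P[...,1]<b[3]); p=P[m]
        r=cv2.minAreaRect((p[:,:2]*1000).astype(np.float32)); print(nm,m.sum(),p.mean(0).round(3),[np.round(x,1) for x in r])
E
python3 m2.py
```

```text
top (np.float64(-0.08899709794985958), array([0.56861899, 0.01470588]), np.float64(0.005445783844727714))
side (np.float64(-0.10300380096802028), array([0.57307227, 0.00857205]), np.float64(0.006251685896383585))
tray (np.float64(0.16103023481723097), array([ 0.59415252, -0.33622153]), np.float64(0.0017493243386930701)) [[ 0.65768225 -0.26143945  0.012     ]
 [ 0.6777667  -0.3868543   0.012     ]
 [ 0.53058415 -0.41075545  0.012     ]
 [ 0.51057699 -0.28583693  0.012     ]]
olddish [[ 0.56858683 -0.00816172  0.076     ]] [[ 0.57153126 -0.0075876   0.076     ]]
scope [[0.55225536 0.03336916 0.235     ]] [[0.55833735 0.03261212 0.235     ]]
scope 84 [0.558 0.034 0.234] [array([558.5,  33.5]), array([29.1, 30.8]), np.float64(33.2)]
post 41 [0.718 0.163 0.252] [array([717.7, 162.6]), array([20.9, 21.8]), np.float64(56.3)]
handle 85 [0.463 0.023 0.081] [array([463.7,  26.5]), array([20.1, 94.5]), np.float64(1.0)]
hood 1799 [0.569 0.011 0.095] [array([563. ,  17.3]), array([200. , 164.7]), np.float64(84.4)]
tray 328 [ 0.597 -0.337  0.013] [array([ 593.9, -340.1]), array([174.8, 186. ]), np.float64(89.7)]
forceps 163 [0.411 0.041 0.008] [array([409.1,  27.1]), array([147.3,  97.3]), np.float64(88.5)]
scope 63 [0.556 0.029 0.234] [array([555.8,  31.5]), array([28.8, 31.9]), np.float64(20.1)]
post 31 [0.716 0.159 0.252] [array([717.3, 160.8]), array([26.3, 22. ]), np.float64(45.0)]
handle 72 [0.462 0.017 0.08 ] [array([462.8,  23.1]), array([20.4, 94.6]), np.float64(1.0)]
hood 1546 [0.569 0.001 0.095] [array([572.9,  15.8]), array([207.3, 143.6]), np.float64(84.5)]
tray 376 [ 0.599 -0.337  0.013] [array([ 597. , -330.6]), array([154.2, 146.5]), np.float64(8.6)]
forceps 56 [0.416 0.07  0.007] [array([403.9,  31.6]), array([121.4,  97.5]), np.float64(77.4)]
```

```bash
cat > plan.py <<'E'
from h import *
import sys
# usage: plan.py x y z yaw [x y z yaw ...] : chained calls, one target each
def delta(a,b):  # poses x,y,z,yaw, tool down
    R0=R.from_euler('xyz',[np.pi,0,a[3]]).as_matrix()
    d=R0.T@(np.array(b[:3])-np.array(a[:3])); dy=(a[3]-b[3]+np.pi)%(2*np.pi)-np.pi
    return [*(d/.25).round(3).tolist(),0,0,round(dy/(2*np.pi),4)], int(np.ceil(max(np.linalg.norm(b[:3]-np.array(a[:3]))/.05,abs(dy)/.1499)))
def cur():
    o=get_obs(); return [*o['ee_pos'],o['eef_rot'][2]],o
if __name__=='__main__':
    a,o=cur(); print('at',np.round(a,4),'tilt',np.round(o['eef_rot'],3),'w',round(o['grip_width'],4),'F',np.round(o['force'],1),'q',np.round(o['qpos'],2),'t',round(o['time_s'],1))
    v=np.array(list(map(float,sys.argv[1:]))).reshape(-1,4)
    for t in v: r,n=delta(a,t); print(r,'minrows',n); a=t
E
python3 plan.py .38 -.3 .33 1.5  .5 -.08 .33 2.7  .557 .0325 .33 3.82  .557 .0325 .213 3.82
```

```text
at [ 0.1982 -0.5129  0.224   0.3688] tilt [-3.141 -0.     0.369] w 0.0941 F [ 0.3 -0.1  0.3] q [-1.27  0.3   1.52  0.    1.32 -0.07] t 0.1
[0.985, -0.532, -0.424, 0, 0, np.float64(-0.18)] minrows 8
[0.912, 0.417, 0.0, 0, 0, np.float64(-0.191)] minrows 9
[-0.014, 0.504, 0.0, 0, 0, np.float64(-0.1783)] minrows 8
[-0.0, -0.0, 0.468, 0, 0, np.float64(0.0)] minrows 3
```

play_rows(
  motion=[
    [[0,0,-0.42,0,0,0,1],[0,0,-0.424,0,0,0,1],[0.985,-0.532,-0.424,0,0,-0.18,1],[0.985,-0.532,-0.424,0,0,-0.18,1],[0.985,-0.532,-0.424,0,0,-0.18,1],[0.985,-0.532,-0.424,0,0,-0.18,1],[0.985,-0.532,-0.424,0,0,-0.18,1],[0.985,-0.532,-0.424,0,0,-0.18,1],[0.985,-0.532,-0.424,0,0,-0.18,1],[0.985,-0.532,-0.424,0,0,-0.18,1]],
  ],
  grip_force=6,
)

```text
time_s: 1.15
ee_pos: [0.3806, -0.2993, 0.3303]
eef_rot: [-3.141, -0.0, 1.508]
force: [-1.2, -0.6, 0.5]
grip_width: 0.0941
grip_force: 0.0
```

play_rows(
  motion=[
    [[0.912,0.417,0,0,0,-0.191,1],[0.912,0.417,0,0,0,-0.191,1],[0.912,0.417,0,0,0,-0.191,1],[0.912,0.417,0,0,0,-0.191,1],[0.912,0.417,0,0,0,-0.191,1],[0.912,0.417,0,0,0,-0.191,1],[0.912,0.417,0,0,0,-0.191,1],[0.912,0.417,0,0,0,-0.191,1],[0.912,0.417,0,0,0,-0.191,1],[0.912,0.417,0,0,0,-0.191,1]],
  ],
)

```text
time_s: 2.15
ee_pos: [0.5001, -0.0802, 0.3303]
eef_rot: [-3.142, -0.0, 2.695]
force: [-0.1, -0.7, -0.4]
grip_width: 0.0939
grip_force: 0.0
```

play_rows(
  motion=[
    [[-0.014,0.504,0,0,0,-0.178,1],[-0.014,0.504,0,0,0,-0.178,1],[-0.014,0.504,0,0,0,-0.178,1],[-0.014,0.504,0,0,0,-0.178,1],[-0.014,0.504,0,0,0,-0.178,1],[-0.014,0.504,0,0,0,-0.178,1],[-0.014,0.504,0,0,0,-0.178,1],[-0.014,0.504,0,0,0,-0.178,1],[-0.014,0.504,0,0,0,-0.178,0.2],[-0.014,0.504,0,0,0,-0.178,0.2]],
  ],
)

```text
time_s: 3.15
ee_pos: [0.5572, 0.0322, 0.3304]
eef_rot: [3.142, -0.0, -2.47]
force: [-0.5, 0.7, -0.2]
grip_width: 0.0812
grip_force: 0.0
```

```bash
python3 - <<'E'
from h import *
c=shot('wrist'); save(c,'w1.png'); P=cloud(c)
m=(P[...,2]>.225)&(P[...,2]<.245)
k,l,st,ce=cv2.connectedComponentsWithStats(m.astype(np.uint8))
for i in range(1,k):
    if st[i,4]>100: p=P[l==i]; print(ce[i],st[i,4],p.mean(0).round(4),p.min(0).round(4),p.max(0).round(4))
E
python3 plan.py .557 .0325 .213 3.82
```

```text
[282.19387755 214.64564007] 1078 [0.5579 0.0328 0.233 ] [0.543  0.0176 0.2251] [0.5741 0.0504 0.2359]
at [ 0.5572  0.0322  0.3304 -2.469 ] tilt [ 3.142 -0.    -2.469] w 0.0769 F [-0.4 -0.  -1. ] q [-0.01  0.26  1.33  0.    1.55 -2.25] t 3.2
[-0.0, 0.002, 0.47, 0, 0, np.float64(-0.0009)] minrows 3
```

View pics/w1.png

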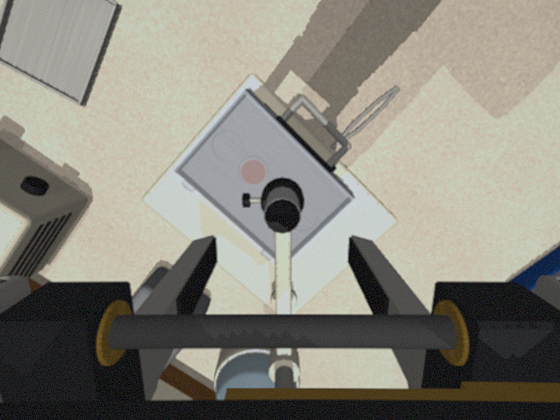

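```bash
python3 - <<'E'
from h import *
c=shot('wrist'); P=cloud(c)
for u,v in((247,200),(246,198),(247,203),(256,200),(280,190),(283,260)): print(u,v,P[v,u].round(3))
E
python3 plan.py .558 .033 .213 3.82
```

```text
247 200 [0.581 0.004 0.179]
246 198 [0.58  0.002 0.178]
247 203 [0.583 0.006 0.178]
256 200 [0.576 0.012 0.174]
280 190 [0.548 0.022 0.198]
283 260 [0.61  0.075 0.178]
at [ 0.5572  0.0322  0.3304 -2.4681] tilt [ 3.142 -0.    -2.468] w 0.0732 F [ 0.2  0.1 -0.5] q [-0.01  0.26  1.33  0.    1.55 -2.25] t 3.2
[-0.004, 0.001, 0.47, 0, 0, np.float64(-0.0008)] minrows 3
```

The scope top is centred at (282,214) in the wrist picture, and its side knob at (247,200) tops out at 0.179 m. That leaves room for the fingertips at 0.196.

play_rows(
  motion=[
    [[-0.004,0.001,0.15,0,0,0,0.2],[-0.004,0.001,0.3,0,0,0,0.2],[-0.004,0.001,0.4,0,0,0,0.2],[-0.004,0.001,0.462,0,0,0,0.2],[-0.004,0.001,0.462,0,0,0,0.2],[-0.004,0.001,0.462,0,0,0,-0.3],[-0.004,0.001,0.462,0,0,0,-0.6],[-0.004,0.001,0.462,0,0,0,-0.6],[-0.004,0.001,0.462,0,0,0,-0.6],[-0.004,0.001,0.462,0,0,0,-0.6]],
  ],
)

```text
time_s: 4.25
ee_pos: [0.5581, 0.0331, 0.2158]
eef_rot: [-3.141, 0.001, -2.465]
force: [-0.3, -0.4, 5.3]
grip_width: 0.033
grip_force: 6.0
```

play_rows(
  motion=[
    [[0,0,0,0,0,0,-0.6],[0,0,0,0,0,0,-0.6],[0,0,0,0,0,0,-0.6],[0,0,0,0,0,0,-0.6],[0,0,0,0,0,0,-0.6]],
  ],
)

```text
time_s: 4.75
ee_pos: [0.5581, 0.033, 0.2158]
eef_rot: [-3.141, 0.001, -2.465]
force: [-0.0, -1.3, 6.2]
grip_width: 0.0328
grip_force: 6.0
```

```bash
cat > arc.py <<'E'
from plan import *
# arc about post: arc.py px py total_angle(ccw+) rows_per_call ncalls
px,py,tot,n,k=map(float,sys.argv[1:]); n=int(n);k=int(k)
a,o=cur(); print(np.round(a,4),round(o['grip_width'],4),np.round(o['force'],1),o['grip_force'])
v=np.array(a[:2])-[px,py]; print('radius',np.hypot(*v),'ang',np.arctan2(v[1],v[0]))
pose=lambda t:[*(np.array([px,py])+[v[0]*np.cos(t)-v[1]*np.sin(t),v[0]*np.sin(t)+v[1]*np.cos(t)]),a[2],a[3]+t]
for j in range(k):
    s=pose(tot*j/k); print([[*delta(s,pose(tot*(j*n+i)/(n*k)))[0][:2],0,0,0,float(delta(s,pose(tot*(j*n+i)/(n*k)))[0][5])] for i in range(1,n+1)])
E
python3 arc.py .7165 .1615 -1.33 10 3
```

```text
[ 0.5581  0.033   0.2158 -2.4651] 0.0328 [-0.  -1.3  6.2] 6.001414954662323
radius 0.20392281249297856 ang -2.4601709453234992
[[-0.001, 0.036, 0, 0, 0, 0.0071], [-0.003, 0.072, 0, 0, 0, 0.0141], [-0.007, 0.108, 0, 0, 0, 0.0212], [-0.012, 0.144, 0, 0, 0, 0.0282], [-0.019, 0.179, 0, 0, 0, 0.0353], [-0.028, 0.215, 0, 0, 0, 0.0423], [-0.038, 0.249, 0, 0, 0, 0.0494], [-0.049, 0.284, 0, 0, 0, 0.0564], [-0.063, 0.317, 0, 0, 0, 0.0635], [-0.077, 0.35, 0, 0, 0, 0.0706]]
[[-0.001, 0.036, 0, 0, 0, 0.0071], [-0.003, 0.072, 0, 0, 0, 0.0141], [-0.007, 0.108, 0, 0, 0, 0.0212], [-0.012, 0.144, 0, 0, 0, 0.0282], [-0.019, 0.179, 0, 0, 0, 0.0353], [-0.028, 0.215, 0, 0, 0, 0.0423], [-0.038, 0.249, 0, 0, 0, 0.0494], [-0.049, 0.284, 0, 0, 0, 0.0564], [-0.063, 0.317, 0, 0, 0, 0.0635], [-0.077, 0.35, 0, 0, 0, 0.0706]]
[[-0.001, 0.036, 0, 0, 0, 0.0071], [-0.003, 0.072, 0, 0, 0, 0.0141], [-0.007, 0.108, 0, 0, 0, 0.0212], [-0.012, 0.144, 0, 0, 0, 0.0282], [-0.019, 0.179, 0, 0, 0, 0.0353], [-0.028, 0.215, 0, 0, 0, 0.0423], [-0.038, 0.249, 0, 0, 0, 0.0494], [-0.049, 0.284, 0, 0, 0, 0.0564], [-0.063, 0.317, 0, 0, 0, 0.0635], [-0.077, 0.35, 0, 0, 0, 0.0706]]
```

play_rows(
  motion=[
    [[0,0,-0.016,0,0,0,-0.6],[0,0,-0.016,0,0,0,-0.6]],
  ],
)

```text
time_s: 4.95
ee_pos: [0.5575, 0.0331, 0.2187]
eef_rot: [3.141, -0.001, -2.465]
force: [-2.6, -0.3, -1.2]
grip_width: 0.0326
grip_force: 6.0
```

play_rows(
  motion=[
    [[-0.001,0.036,0,0,0,0.0071,-0.6],[-0.003,0.072,0,0,0,0.0141,-0.6],[-0.007,0.108,0,0,0,0.0212,-0.6],[-0.012,0.144,0,0,0,0.0282,-0.6],[-0.019,0.179,0,0,0,0.0353,-0.6],[-0.028,0.215,0,0,0,0.0423,-0.6],[-0.038,0.249,0,0,0,0.0494,-0.6],[-0.049,0.284,0,0,0,0.0564,-0.6],[-0.063,0.317,0,0,0,0.0635,-0.6],[-0.077,0.35,0,0,0,0.0706,-0.6]],
  ],
)

```text
time_s: 5.95
ee_pos: [0.5176, 0.1136, 0.2187]
eef_rot: [-3.142, -0.001, -2.91]
force: [-0.3, -0.2, -4.3]
grip_width: 0.0332
grip_force: 6.0
```

```bash
python3 arc.py .7175 .1625 -.9 10 2
```

```text
[ 0.5176  0.1136  0.2187 -2.9102] 0.0332 [-0.3 -0.2 -4.3] 5.998894572257996
radius 0.2058262061289561 ang -2.901580748968387
[[-0.001, 0.037, 0, 0, 0, 0.0072], [-0.003, 0.074, 0, 0, 0, 0.0143], [-0.007, 0.111, 0, 0, 0, 0.0215], [-0.012, 0.148, 0, 0, 0, 0.0286], [-0.019, 0.184, 0, 0, 0, 0.0358], [-0.028, 0.22, 0, 0, 0, 0.043], [-0.038, 0.255, 0, 0, 0, 0.0501], [-0.05, 0.29, 0, 0, 0, 0.0573], [-0.064, 0.325, 0, 0, 0, 0.0645], [-0.079, 0.359, 0, 0, 0, 0.0716]]
[[-0.001, 0.037, 0, 0, 0, 0.0072], [-0.003, 0.074, 0, 0, 0, 0.0143], [-0.007, 0.111, 0, 0, 0, 0.0215], [-0.012, 0.148, 0, 0, 0, 0.0286], [-0.019, 0.184, 0, 0, 0, 0.0358], [-0.028, 0.22, 0, 0, 0, 0.043], [-0.038, 0.255, 0, 0, 0, 0.0501], [-0.05, 0.29, 0, 0, 0, 0.0573], [-0.064, 0.325, 0, 0, 0, 0.0645], [-0.079, 0.359, 0, 0, 0, 0.0716]]
```

play_rows(
  motion=[
    [[-0.001,0.037,0,0,0,0.0072,-0.6],[-0.003,0.074,0,0,0,0.0143,-0.6],[-0.007,0.111,0,0,0,0.0215,-0.6],[-0.012,0.148,0,0,0,0.0286,-0.6],[-0.019,0.184,0,0,0,0.0358,-0.6],[-0.028,0.22,0,0,0,0.043,-0.6],[-0.038,0.255,0,0,0,0.0501,-0.6],[-0.05,0.29,0,0,0,0.0573,-0.6],[-0.064,0.325,0,0,0,0.0645,-0.6],[-0.079,0.359,0,0,0,0.0716,-0.6]],
  ],
)

```text
time_s: 6.95
ee_pos: [0.5161, 0.2056, 0.2187]
eef_rot: [-3.141, -0.001, 2.923]
force: [-2.3, -0.6, -2.8]
grip_width: 0.0327
grip_force: 6.0
```

play_rows(
  motion=[
    [[-0.001,0.037,0,0,0,0.0072,-0.6],[-0.003,0.074,0,0,0,0.0143,-0.6],[-0.007,0.111,0,0,0,0.0215,-0.6],[-0.012,0.148,0,0,0,0.0286,-0.6],[-0.019,0.184,0,0,0,0.0358,-0.6],[-0.028,0.22,0,0,0,0.043,-0.6],[-0.038,0.255,0,0,0,0.0501,-0.6],[-0.05,0.29,0,0,0,0.0573,-0.6],[-0.05,0.29,0,0,0,0.0573,-0.6]],
  ],
)

```text
time_s: 7.85
ee_pos: [0.5442, 0.2743, 0.2187]
eef_rot: [3.141, -0.001, 2.565]
force: [-3.6, 3.8, -0.8]
grip_width: 0.0331
grip_force: 6.0
```

play_rows(
  motion=[
    [[0,0,0,0,0,0,0.0],[0,0,0,0,0,0,0.0],[0,0,0,0,0,0,0.0],[0,0,-0.15,0,0,0,0.0],[0,0,-0.3,0,0,0,0.0],[0,0,-0.4,0,0,0,0.0],[0,0,-0.4,0,0,0,0.0]],
  ],
)

```text
time_s: 8.55
ee_pos: [0.545, 0.2733, 0.3231]
eef_rot: [3.136, 0.004, 2.565]
force: [-0.8, -0.7, -1.3]
grip_width: 0.047
grip_force: 0.0
```

```bash
python3 - <<'E'
from h import *
c=shot('top'); save(c,'top2.png'); np.savez('pics/top2.npz',**c)
P=cloud(c); m=(P[...,2]>.22)&(P[...,2]<.245)&(P[...,0]<.65)&(P[...,0]>.45)&(P[...,1]<.4)&(P[...,1]>.1)
print(P[m].mean(0) if m.any() else None)
E
python3 plan.py .45 .1 .32 2.4   .4625 .021 .32 1.476 .4625 .021 .09 1.476
```

```text
None
at [0.5447 0.2732 0.3205 2.5648] tilt [3.139e+00 2.000e-03 2.565e+00] w 0.0473 F [ 0.6  0.8 -0.1] q [ 0.4   0.39  1.19 -0.    1.57 -0.59] t 8.6
[-0.06, -0.787, 0.002, 0, 0, np.float64(0.0262)] minrows 4
[-0.25, -0.199, -0.0, 0, 0, np.float64(0.1471)] minrows 7
[0.0, -0.0, 0.92, 0, 0, np.float64(0.0)] minrows 5
```

play_rows(
  motion=[
    [[-0.06,-0.787,0,0,0,0.026,0.0],[-0.06,-0.787,0,0,0,0.026,0.0],[-0.06,-0.787,0,0,0,0.026,0.0],[-0.06,-0.787,0,0,0,0.026,0.0],[-0.06,-0.787,0,0,0,0.026,0.0],[-0.06,-0.787,0,0,0,0.026,0.0]],
  ],
)

```text
time_s: 9.2
ee_pos: [0.4494, 0.0998, 0.3185]
eef_rot: [-3.141, -0.0, 2.4]
force: [0.0, 0.1, 0.5]
grip_width: 0.0471
grip_force: 0.0
```

play_rows(
  motion=[
    [[-0.25,-0.199,0,0,0,0.147,-0.3],[-0.25,-0.199,0,0,0,0.147,-0.3],[-0.25,-0.199,0,0,0,0.147,-0.3],[-0.25,-0.199,0,0,0,0.147,-0.3],[-0.25,-0.199,0,0,0,0.147,-0.3],[-0.25,-0.199,0,0,0,0.147,-0.3],[-0.25,-0.199,0,0,0,0.147,-0.3],[-0.25,-0.199,0,0,0,0.147,-0.3]],
  ],
)

```text
time_s: 10.0
ee_pos: [0.4625, 0.022, 0.3183]
eef_rot: [-3.14, -0.0, 1.482]
force: [-0.1, 0.9, 0.8]
grip_width: 0.0334
grip_force: 0.0
```

```bash
python3 - <<'E'
from h import *
c=shot('wrist'); save(c,'w2.png'); np.savez('pics/w2.npz',**c); P=cloud(c)
for nm,lo,hi,b in(('handle',.07,.09,(.43,.478,-.06,.1)),('hood',.088,.1,(.45,.7,-.15,.2))):
    m=(P[...,2]>lo)&(P[...,2]<hi)&(P[...,0]>b[0])&(P[...,0]<b[1])&(P[...,1]>b[2])&(P[...,1]<b[3]); p=P[m]; ys,xs=np.nonzero(m)
    r=cv2.minAreaRect((p[:,:2]*1000).astype(np.float32)); print(nm,m.sum(),p.mean(0).round(4),[np.round(x,1) for x in r],xs.min(),xs.max(),ys.min(),ys.max())
    if nm=='handle':
        q=p[:,:2]; lx=np.polyfit(q[:,1],q[:,0],1); print(lx, q[:,1].min(),q[:,1].max())
E
python3 plan.py
```

```text
handle 644 [0.4653 0.0267 0.0801] [array([470.3,  26.9]), array([91.9, 22.7]), np.float64(85.3)] 279 296 144 214
[0.05407599 0.46386931] -0.019749777474634647 0.07318331244483445
hood 17721 [0.5769 0.0254 0.0943] [array([575.3,  16.3]), array([201. , 142.7]), np.float64(84.5)] 313 440 98 257
at [0.4625 0.0219 0.3185 1.4823] tilt [-3.141 -0.     1.482] w 0.0332 F [0.  0.2 0. ] q [-0.03  0.04  1.6   0.    1.5   0.06] t 10.1
```

View pics/w2.png

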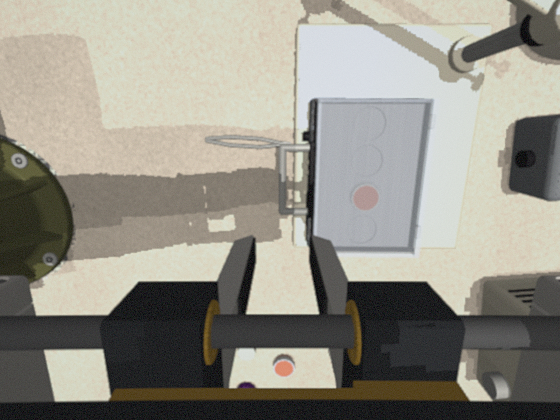

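```bash
python3 - <<'E'
from h import *
c={k:v for k,v in np.load('pics/w2.npz').items()}
g=cv2.cvtColor(c['frame'],cv2.COLOR_RGB2GRAY); 
for r in(160,170,180,190,200): print(r,g[r,268:305].tolist())
print(onz(c,[(282,146),(282,179.5),(282,213),(366,197)],.080).round(4))
m=cv2.inRange(cv2.cvtColor(c['frame'],cv2.COLOR_RGB2HSV),(0,40,100),(14,255,255)); k,l,st,ce=cv2.connectedComponentsWithStats(m)
for i in range(1,k):
    if st[i,4]>150: print(ce[i],st[i,4],onz(c,ce[i],.076).round(4))
E
```

```text
160 [199, 195, 193, 196, 199, 200, 196, 170, 134, 118, 121, 129, 147, 165, 173, 168, 148, 142, 166, 193, 193, 195, 196, 199, 198, 167, 143, 172, 202, 216, 221, 220, 222, 219, 197, 149, 135]
170 [125, 128, 123, 118, 115, 126, 128, 125, 124, 119, 118, 128, 153, 171, 175, 166, 150, 138, 157, 186, 188, 189, 190, 188, 165, 128, 143, 182, 205, 214, 219, 219, 221, 222, 196, 151, 135]
180 [127, 126, 127, 128, 127, 129, 121, 119, 123, 124, 112, 90, 104, 142, 169, 163, 144, 120, 115, 123, 131, 157, 172, 175, 148, 125, 148, 183, 205, 217, 222, 213, 200, 179, 146, 138, 137]
190 [125, 126, 121, 122, 119, 118, 116, 123, 118, 121, 107, 91, 102, 101, 101, 99, 93, 94, 111, 145, 178, 193, 195, 179, 150, 124, 128, 150, 153, 152, 160, 140, 131, 137, 134, 145, 149]
200 [125, 124, 122, 121, 126, 124, 125, 123, 119, 123, 108, 96, 103, 100, 100, 98, 97, 98, 112, 127, 138, 133, 121, 119, 113, 115, 156, 191, 209, 220, 222, 219, 192, 148, 132, 134, 137]
[[ 0.4671  0.0708  0.08  ]
 [ 0.4633  0.0284  0.08  ]
 [ 0.4593 -0.0166  0.08  ]
 [ 0.5712 -0.0046  0.08  ]]
[283.53586498 368.39662447] 237 [[ 0.4394 -0.2671  0.076 ]]
```

One finished dish is in recess 2 at (366,197), and the other three recesses are empty. The handle bar runs down column 282 from row 146 to 213, with the forceps' end just left of it and lower.

```bash
python3 plan.py .463 .026 .08 1.476; python3 - <<'E'
import numpy as np
r=.1844;f0=.065;N=30
F=lambda t:np.array([-r*np.cos(f0+t)/.25,-r*np.sin(f0+t)/.25])
for k in range(3):
    s=F(1.75*k/3); print([[0,*(F(1.75*(k*10+i)/N)-s).round(3).tolist(),0,0,0,-1] for i in range(1,11)])
E
```

```text
at [0.4625 0.0219 0.3185 1.4823] tilt [-3.141 -0.     1.482] w 0.0332 F [0.  0.2 0. ] q [-0.03  0.04  1.6   0.    1.5   0.06] t 10.1
[0.017, 0.001, 0.954, 0, 0, np.float64(0.001)] minrows 5
[[0, 0.004, -0.043, 0, 0, 0, -1], [0, 0.011, -0.085, 0, 0, 0, -1], [0, 0.02, -0.127, 0, 0, 0, -1], [0, 0.031, -0.169, 0, 0, 0, -1], [0, 0.045, -0.21, 0, 0, 0, -1], [0, 0.061, -0.249, 0, 0, 0, -1], [0, 0.08, -0.288, 0, 0, 0, -1], [0, 0.1, -0.326, 0, 0, 0, -1], [0, 0.123, -0.362, 0, 0, 0, -1], [0, 0.148, -0.397, 0, 0, 0, -1]]
[[0, 0.027, -0.034, 0, 0, 0, -1], [0, 0.056, -0.065, 0, 0, 0, -1], [0, 0.087, -0.096, 0, 0, 0, -1], [0, 0.119, -0.124, 0, 0, 0, -1], [0, 0.153, -0.15, 0, 0, 0, -1], [0, 0.188, -0.175, 0, 0, 0, -1], [0, 0.225, -0.197, 0, 0, 0, -1], [0, 0.263, -0.217, 0, 0, 0, -1], [0, 0.302, -0.235, 0, 0, 0, -1], [0, 0.343, -0.25, 0, 0, 0, -1]]
[[0, 0.041, -0.013, 0, 0, 0, -1], [0, 0.083, -0.024, 0, 0, 0, -1], [0, 0.125, -0.032, 0, 0, 0, -1], [0, 0.167, -0.038, 0, 0, 0, -1], [0, 0.21, -0.041, 0, 0, 0, -1], [0, 0.253, -0.042, 0, 0, 0, -1], [0, 0.296, -0.04, 0, 0, 0, -1], [0, 0.339, -0.036, 0, 0, 0, -1], [0, 0.382, -0.029, 0, 0, 0, -1], [0, 0.424, -0.02, 0, 0, 0, -1]]
```

play_rows(
  motion=[
    [[0.017,0,0.2,0,0,0.001,-0.3],[0.017,0,0.4,0,0,0.001,-0.3],[0.017,0,0.6,0,0,0.001,-0.3],[0.017,0,0.75,0,0,0.001,-0.3],[0.017,0,0.85,0,0,0.001,-0.3],[0.017,0,0.92,0,0,0.001,-0.3],[0.017,0,0.954,0,0,0.001,-0.3],[0.017,0,0.954,0,0,0.001,-0.3]],
  ],
  grip_force=12,
)

```text
time_s: 10.85
ee_pos: [0.4623, 0.0257, 0.0797]
eef_rot: [-3.14, 0.0, 1.473]
force: [0.8, -0.1, -0.2]
grip_width: 0.0329
grip_force: 0.0
```

play_rows(
  motion=[
    [[0,0,0,0,0,0,-1],[0,0,0,0,0,0,-1],[0,0,0,0,0,0,-1],[0,0,0,0,0,0,-1],[0,0,0,0,0,0,-1]],
  ],
)

```text
time_s: 11.35
ee_pos: [0.4624, 0.0257, 0.081]
eef_rot: [-3.141, -0.0, 1.472]
force: [-4.2, 0.7, 5.6]
grip_width: 0.0096
grip_force: 12.0
```

```bash
python3 plan.py
```

```text
at [0.4624 0.0257 0.081  1.4717] tilt [-3.141 -0.     1.472] w 0.0096 F [-4.2  0.7  5.6] q [-0.02  0.29  1.9   0.    0.95  0.08] t 11.3
```

play_rows(
  motion=[
    [[0,0.004,-0.043,0,0,0,-1],[0,0.011,-0.085,0,0,0,-1],[0,0.02,-0.127,0,0,0,-1],[0,0.031,-0.169,0,0,0,-1],[0,0.045,-0.21,0,0,0,-1],[0,0.061,-0.249,0,0,0,-1],[0,0.08,-0.288,0,0,0,-1],[0,0.1,-0.326,0,0,0,-1],[0,0.123,-0.362,0,0,0,-1],[0,0.148,-0.397,0,0,0,-1]],
  ],
)

```text
time_s: 12.35
ee_pos: [0.4979, 0.0222, 0.181]
eef_rot: [-3.137, -0.0, 1.472]
force: [-18.6, 2.7, 10.2]
grip_width: 0.0094
grip_force: 12.0
```

```bash
python3 plan.py
```

```text
at [0.4979 0.0222 0.181  1.4718] tilt [-3.137 -0.     1.472] w 0.0094 F [-18.6   2.7  10.2] q [-0.03  0.23  1.72  0.    1.2   0.07] t 12.3
```

play_rows(
  motion=[
    [[0,0.017,-0.042,0,0,0,-1],[0,0.047,-0.073,0,0,0,-1],[0,0.079,-0.104,0,0,0,-1],[0,0.112,-0.132,0,0,0,-1],[0,0.147,-0.158,0,0,0,-1],[0,0.183,-0.183,0,0,0,-1],[0,0.221,-0.205,0,0,0,-1],[0,0.26,-0.225,0,0,0,-1],[0,0.3,-0.243,0,0,0,-1],[0,0.341,-0.258,0,0,0,-1]],
  ],
)

```text
time_s: 13.35
ee_pos: [0.5847, 0.0135, 0.2461]
eef_rot: [3.14, -0.0, 1.472]
force: [-3.6, 2.0, 2.6]
grip_width: 0.0099
grip_force: 12.0
```

```bash
python3 plan.py
```

```text
at [0.5847 0.0135 0.2461 1.4716] tilt [ 3.14  -0.     1.472] w 0.0099 F [-3.6  2.   2.6] q [-0.04  0.36  1.39  0.    1.39  0.06] t 13.3
```

play_rows(
  motion=[
    [[0,0.041,-0.013,0,0,0,-1],[0,0.083,-0.024,0,0,0,-1],[0,0.125,-0.032,0,0,0,-1],[0,0.167,-0.038,0,0,0,-1],[0,0.21,-0.041,0,0,0,-1],[0,0.253,-0.042,0,0,0,-1],[0,0.296,-0.04,0,0,0,-1],[0,0.339,-0.036,0,0,0,-1],[0,0.37,-0.031,0,0,0,-1],[0,0.395,-0.027,0,0,0,-1]],
  ],
)

```text
time_s: 14.35
ee_pos: [0.6831, 0.0036, 0.2518]
eef_rot: [3.14, 0.0, 1.471]
force: [-0.7, 0.2, 3.2]
grip_width: 0.0092
grip_force: 12.0
```

```bash
python3 plan.py
```

```text
at [0.6831 0.0036 0.2518 1.4714] tilt [3.14  0.    1.471] w 0.0092 F [-0.7  0.2  3.2] q [-0.05  0.6   1.04 -0.    1.51  0.05] t 14.3
```

Push on in small steps to the stop.

play_rows(
  motion=[
    [[0,0.016,0.004,0,0,0,-1],[0,0.032,0.008,0,0,0,-1],[0,0.04,0.01,0,0,0,-1],[0,0.04,0.01,0,0,0,-1]],
  ],
)

```text
time_s: 14.75
ee_pos: [0.6908, 0.0029, 0.2497]
eef_rot: [-3.137, 0.0, 1.472]
force: [-24.9, 1.0, 13.7]
grip_width: 0.0104
grip_force: 12.0
```

```bash
python3 plan.py
```

```text
at [0.6908 0.0029 0.2497 1.4717] tilt [-3.137  0.     1.472] w 0.0104 F [-24.9   1.   13.7] q [-0.05  0.62  1.01 -0.    1.52  0.05] t 14.8
```

play_rows(
  motion=[
    [[0,-0.008,0,0,0,0,-0.5],[0,-0.008,0,0,0,0,-0.4],[0,-0.008,0,0,0,0,-0.4],[0,-0.008,-0.1,0,0,0,-0.4],[0,-0.008,-0.3,0,0,0,-0.4],[0,-0.008,-0.36,0,0,0,-0.4],[0,-0.008,-0.36,0,0,0,0.2],[0,-0.25,-0.36,0,0,0,0.2],[0,-0.46,-0.36,0,0,0,0.2],[0,-0.46,-0.36,0,0,0,0.2]],
  ],
)

```text
time_s: 15.75
ee_pos: [0.5747, 0.0145, 0.3363]
eef_rot: [-3.138, 0.0, 1.472]
force: [0.1, 0.6, 0.6]
grip_width: 0.0554
grip_force: 0.0
```

```bash
python3 plan.py; python3 - <<'E'
from h import *
c=shot('wrist'); save(c,'w3.png'); np.savez('pics/w3.npz',**c)
t=shot('top'); np.savez('pics/top3.npz',**t)
m=cv2.inRange(cv2.cvtColor(c['frame'],cv2.COLOR_RGB2HSV),(0,50,100),(14,255,255)); k,l,st,ce=cv2.connectedComponentsWithStats(m)
P=cloud(c)
for i in range(1,k):
    if st[i,4]>100: print(ce[i],st[i,4],onz(c,ce[i],.076).round(4),np.median(P[l==i],0).round(4))
E
```

```text
at [0.5747 0.0145 0.3363 1.4718] tilt [-3.138  0.     1.472] w 0.0554 F [0.1 0.6 0.6] q [-0.04  0.3   1.26  0.    1.58  0.06] t 15.8
[281.65864333 196.35667396] 457 [[ 0.5717 -0.0064  0.076 ]] [ 0.5718 -0.0066  0.0748]
[224.69811321 362.25943396] 212 [[ 0.4535 -0.2697  0.076 ]] [ 0.4347 -0.3226  0.0144]
```

View pics/w3.png

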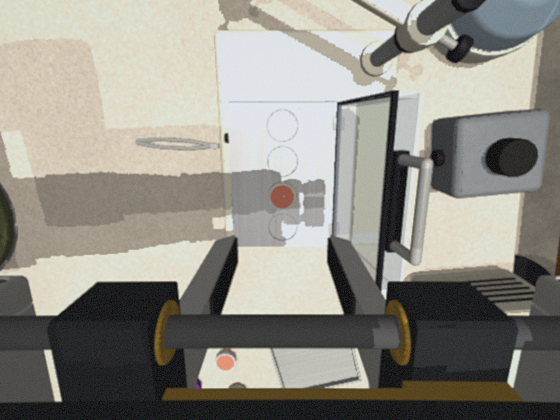

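```bash
python3 - <<'E'
from h import *
c={k:v for k,v in np.load('pics/w3.npz').items()}; t={k:v for k,v in np.load('pics/top3.npz').items()}
g=cv2.cvtColor(c['frame'],cv2.COLOR_RGB2GRAY)[100:245,250:315]; g=cv2.resize(g,None,fx=4,fy=4,interpolation=cv2.INTER_CUBIC)
C=cv2.HoughCircles(g,cv2.HOUGH_GRADIENT,1,100,param1=60,param2=18,minRadius=52,maxRadius=76)
P=cloud(c)
for x,y,r in sorted(C[0].tolist(),key=lambda a:a[1]): 
    uv=((x+.5)/4-.5+250,(y+.5)/4-.5+100); print(np.round(uv,1),r/4,onz(c,uv,.065).round(4),P[int(uv[1]),int(uv[0])].round(4))
print('plate z',np.median(P[140:146,260:300,2]),np.median(P[110:200,250:258,2]))
for q in (t,):
    m=cv2.inRange(cv2.cvtColor(q['frame'],cv2.COLOR_RGB2HSV),(0,40,60),(14,255,255)); k,l,st,ce=cv2.connectedComponentsWithStats(m)
    for i in range(1,k):
        p=onz(q,ce[i],.076)[0]
        if st[i,4]>8 and .35<p[0]<.7 and abs(p[1])<.6: print(ce[i],st[i,4],p.round(4),onz(q,ce[i],.015)[0].round(4))
E
```

```text
[279.8 125.2] 18.0 [[0.5785 0.0886 0.065 ]] [0.5775 0.089  0.0586]
[283.2 161. ] 14.699999809265137 [[0.5785 0.0407 0.065 ]] [0.5781 0.0401 0.0594]
[282.8 224.2] 14.550000190734863 [[ 0.5689 -0.0506  0.065 ]] [ 0.5676 -0.052   0.0592]
plate z 0.0635778928282251 0.06373694737410099
[164.68539326 190.04494382] 89 [0.63   0.4219 0.076 ] [0.6431 0.4356 0.015 ]
[415.38461538 226.84615385] 13 [ 0.5244 -0.4446  0.076 ] [ 0.5338 -0.4618  0.015 ]
[398.44615385 251.92307692] 65 [ 0.4367 -0.3842  0.076 ] [ 0.4429 -0.3993  0.015 ]
[420.55652174 254.52173913] 115 [ 0.4294 -0.4609  0.076 ] [ 0.4353 -0.4786  0.015 ]
[376.75 254.25] 68 [ 0.4271 -0.3095  0.076 ] [ 0.433  -0.3218  0.015 ]
```

The station view shows the hood up on the right with its handle at (425,210), and the recesses at (283,125), (283,161) and (283,226). The finished dish is at (282,196), and the boom is clear at the top right.

```bash
python3 plan.py .5715 -.0062 .25 3.05  .5715 -.0062 .0865 3.05
```

```text
at [0.5761 0.0144 0.3379 1.4719] tilt [-3.141  0.     1.472] w 0.056 F [ 0.2 -0.8  0.8] q [-0.04  0.31  1.26  0.    1.58  0.06] t 15.8
[-0.084, -0.01, 0.352, 0, 0, np.float64(-0.2512)] minrows 11
[0.0, -0.0, 0.654, 0, 0, np.float64(0.0)] minrows 4
```

play_rows(
  motion=[
    [[0,0,0,0,0,-0.125,0.3],[0,0,0,0,0,-0.251,0.3],[0,0,0,0,0,-0.251,0.3],[0,0,0,0,0,-0.251,0.3],[0,0,0,0,0,-0.251,0.3],[0,0,0,0,0,-0.251,0.3],[0,0,0,0,0,-0.251,0.3],[0,0,0,0,0,-0.251,0.3],[-0.084,-0.01,0,0,0,-0.251,0.3],[-0.084,-0.01,0.1,0,0,-0.251,0.3]],
  ],
)

```text
time_s: 16.85
ee_pos: [0.5745, -0.0081, 0.3143]
eef_rot: [-3.142, 0.003, 2.977]
force: [0.4, 0.4, -0.6]
grip_width: 0.0612
grip_force: 0.0
```

play_rows(
  motion=[
    [[0,0,0.15,0,0,-0.03,0.3],[0,0,0.25,0,0,-0.03,0.3],[0,0,0.25,0,0,-0.03,0.3]],
  ],
)

```text
time_s: 17.15
ee_pos: [0.5726, -0.0066, 0.2463]
eef_rot: [3.141, -0.007, -3.123]
force: [-0.9, -0.3, 0.0]
grip_width: 0.061
grip_force: 0.0
```

```bash
cat > dish.py <<'E'
from plan import *
# find salmon dishes in wrist view, print lid-centre positions using circle of lid top at given z
def dishes(z,name=None,show=True):
    c=shot('wrist'); 
    if name: save(c,name)
    P=cloud(c); hsv=cv2.cvtColor(c['frame'],cv2.COLOR_RGB2HSV)
    m=cv2.inRange(hsv,(0,45,90),(16,190,255)); k,l,st,ce=cv2.connectedComponentsWithStats(m)
    for i in range(1,k):
        if st[i,4]>150:
            p=np.median(P[l==i],0); (u,v),r=cv2.minEnclosingCircle(np.argwhere(l==i)[:,::-1].astype(np.float32))
            print('dish',ce[i].round(1),st[i,4],'r',round(r,1),'ray',onz(c,ce[i],z)[0].round(4),'circ',onz(c,[(u,v)],z)[0].round(4),'depth',p.round(4),c['frame'][l==i].mean(0).round())
    return c
if __name__=='__main__': dishes(float(sys.argv.pop(1)))
E
python3 dish.py .076; python3 plan.py .5715 -.0062 .0865 3.05
```

```text
dish [10.2 62. ] 617 r 17.0 ray [ 0.4452 -0.2709  0.076 ] circ [ 0.4443 -0.2718  0.076 ] depth [ 0.4352 -0.3204  0.0141] [203. 131. 105.]
dish [281.8 194.7] 740 r 15.6 ray [ 0.5709 -0.0066  0.076 ] circ [ 0.5712 -0.0067  0.076 ] depth [ 0.5711 -0.0065  0.0748] [143.  93.  77.]
at [ 0.5734 -0.0067  0.2491 -3.1246] tilt [ 3.141 -0.004 -3.125] w 0.061 F [-1.2  0.6  0.8] q [-0.08  0.34  1.41 -0.    1.39 -1.66] t 17.2
[0.007, 0.002, 0.65, 0, 0, np.float64(0.0173)] minrows 4
```

play_rows(
  motion=[
    [[0.009,0,0.15,0,0,0.017,0.3],[0.009,0,0.3,0,0,0.017,0.3],[0.009,0,0.45,0,0,0.017,0.3],[0.009,0,0.55,0,0,0.017,0.3],[0.009,0,0.61,0,0,0.017,0.3],[0.009,0,0.648,0,0,0.017,0.3],[0.009,0,0.648,0,0,0.017,0.3]],
  ],
  grip_force=8,
)

```text
time_s: 17.9
ee_pos: [0.5715, -0.0066, 0.089]
eef_rot: [-3.142, -0.0, 3.053]
force: [0.0, -0.2, 1.0]
grip_width: 0.0612
grip_force: 0.0
```

play_rows(
  motion=[
    [[0,0,0,0,0,0,-0.3],[0,0,0,0,0,0,-0.5],[0,0,0,0,0,0,-0.5],[0,0,0,0,0,0,-0.5],[0,0,0,0,0,0,-0.5],[0,0,0,0,0,0,-0.5]],
  ],
)

```text
time_s: 18.5
ee_pos: [0.5716, -0.0066, 0.0897]
eef_rot: [3.142, 0.001, 3.053]
force: [-0.7, -0.4, 6.8]
grip_width: 0.0385
grip_force: 8.0
```

```bash
python3 plan.py .571 -.0066 .2 3.05 .58 -.2 .2 3.05 .594 -.337 .2 2.7 .594 -.337 .03 2.7
```

```text
at [ 0.5716 -0.0066  0.0897  3.0531] tilt [3.142e+00 1.000e-03 3.053e+00] w 0.0385 F [-0.7 -0.4  6.8] q [-0.08  0.49  1.59  0.    1.06 -1.56] t 18.5
[0.002, -0.0, -0.441, 0, 0, np.float64(0.0005)] minrows 3
[-0.107, -0.767, -0.0, 0, 0, np.float64(0.0)] minrows 4
[-0.106, -0.541, -0.0, 0, 0, np.float64(0.0557)] minrows 3
[0.0, -0.0, 0.68, 0, 0, np.float64(0.0)] minrows 4
```

play_rows(
  motion=[
    [[0,0,-0.03,0,0,0,-0.5],[0,0,-0.08,0,0,0,-0.5],[0,0,-0.18,0,0,0,-0.5],[0,0,-0.3,0,0,0,-0.5],[0,0,-0.4,0,0,0,-0.5],[0,0,-0.44,0,0,0,-0.5],[0,0,-0.44,0,0,0,-0.5]],
  ],
)

```text
time_s: 19.2
ee_pos: [0.5716, -0.0066, 0.2004]
eef_rot: [3.142, 0.002, 3.053]
force: [0.5, -0.5, -1.1]
grip_width: 0.0386
grip_force: 8.0
```

play_rows(
  motion=[
    [[-0.01,-0.05,0,0,0,0,-0.5],[-0.02,-0.14,0,0,0,0,-0.5],[-0.035,-0.25,0,0,0,0,-0.5],[-0.05,-0.36,0,0,0,0,-0.5],[-0.065,-0.47,0,0,0,0,-0.5],[-0.08,-0.58,0,0,0,0,-0.5],[-0.1,-0.68,0,0,0,0,-0.5],[-0.107,-0.75,0,0,0,0,-0.5],[-0.107,-0.767,0,0,0,0,-0.5]],
  ],
)

```text
time_s: 20.1
ee_pos: [0.5803, -0.2018, 0.1976]
eef_rot: [3.141, -0.002, 3.051]
force: [0.1, 1.4, -0.1]
grip_width: 0.0382
grip_force: 8.0
```

play_rows(
  motion=[
    [[-0.02,-0.08,0,0,0,0.01,-0.5],[-0.04,-0.18,0,0,0,0.02,-0.5],[-0.06,-0.29,0,0,0,0.03,-0.5],[-0.08,-0.4,0,0,0,0.04,-0.5],[-0.1,-0.49,0,0,0,0.05,-0.5],[-0.106,-0.541,0,0,0,0.056,-0.5],[-0.106,-0.541,0,0,0,0.056,-0.5]],
  ],
)

```text
time_s: 20.8
ee_pos: [0.5951, -0.3376, 0.1982]
eef_rot: [3.141, -0.001, 2.7]
force: [0.4, -0.0, 0.1]
grip_width: 0.0383
grip_force: 8.0
```

```bash
python3 plan.py .594 -.337 .034 2.7; python3 - <<'E'
from h import *
c=shot('wrist'); P=cloud(c); save(c,'w4.png')
b=(.5,.69,-.43,-.25); m=(P[...,2]>.009)&(P[...,2]<.02)&(P[...,0]>b[0])&(P[...,0]<b[1])&(P[...,1]>b[2])&(P[...,1]<b[3]); ys,xs=np.nonzero(m)
print(m.sum(),P[m].min(0),P[m].max(0))
f=(P[...,2]>-.01)&(P[...,2]<.009)&(abs(P[...,0]-.6)<.04)&(abs(P[...,1]+.34)<.04); print('floor z',np.median(P[f][:,2]))
E
```

```text
at [ 0.5951 -0.3376  0.1982  2.7001] tilt [ 3.141e+00 -1.000e-03  2.700e+00] w 0.0383 F [ 0.4 -0.   0.1] q [-0.57  0.63  1.11 -0.    1.4  -1.7 ] t 20.8
[0.005, 0.0, 0.657, 0, 0, np.float64(0.0)] minrows 4
1427 [ 0.51536477 -0.41314067  0.00901053] [ 0.67036737 -0.26102873  0.01483519]
floor z 0.002747032268583194
```

View pics/w4.png

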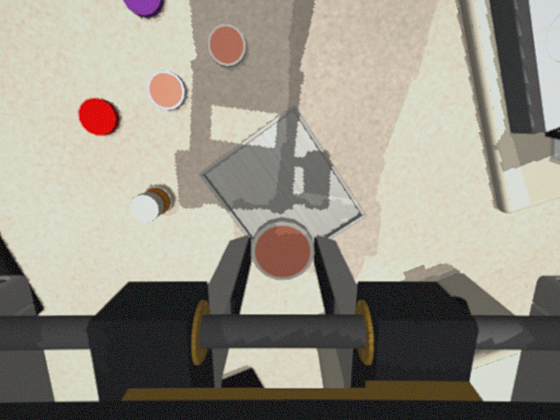

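The dish is held level at (283,250) over the tray centre. Both new dishes, at (168,90) and (228,45), are where they were.

play_rows(
  motion=[
    [[0.005,0,0.12,0,0,0,-0.5],[0.005,0,0.25,0,0,0,-0.5],[0.005,0,0.38,0,0,0,-0.5],[0.005,0,0.48,0,0,0,-0.5],[0.005,0,0.56,0,0,0,-0.5],[0.005,0,0.61,0,0,0,-0.5],[0.005,0,0.64,0,0,0,-0.5],[0.005,0,0.657,0,0,0,-0.5],[0.005,0,0.662,0,0,0,-0.5],[0.005,0,0.662,0,0,0,-0.5]],
  ],
)

```text
time_s: 21.85
ee_pos: [0.5945, -0.3366, 0.0341]
eef_rot: [-3.141, 0.001, 2.701]
force: [-0.1, 0.2, -0.5]
grip_width: 0.0387
grip_force: 8.0
```

```bash
python3 plan.py
```

```text
at [ 0.5945 -0.3366  0.0341  2.7014] tilt [-3.141e+00  1.000e-03  2.701e+00] w 0.0387 F [-0.1  0.2 -0.5] q [-0.57  0.78  1.25  0.    1.11 -1.7 ] t 21.9
```

play_rows(
  motion=[
    [[0,0,0.004,0,0,0,-0.5],[0,0,0.008,0,0,0,-0.5],[0,0,0.008,0,0,0,-0.5]],
  ],
)

```text
time_s: 22.15
ee_pos: [0.5947, -0.3367, 0.0325]
eef_rot: [-3.141, 0.002, 2.701]
force: [-1.8, 1.3, 4.6]
grip_width: 0.0386
grip_force: 8.0
```

```bash
python3 plan.py .43 -.325 .15 3.05
```

```text
at [ 0.5947 -0.3367  0.0325  2.7013] tilt [-3.141e+00  2.000e-03  2.701e+00] w 0.0386 F [-1.8  1.3  4.6] q [-0.57  0.79  1.25  0.    1.11 -1.7 ] t 22.1
[0.616, -0.238, -0.47, 0, 0, np.float64(-0.0555)] minrows 5
```

play_rows(
  motion=[
    [[0,0,0,0,0,0,0.0],[0,0,0,0,0,0,0.3],[0,0,0,0,0,0,0.3],[0,0,-0.05,0,0,0,0.3],[0,0,-0.2,0,0,0,0.3],[0,0,-0.4,0,0,0,0.3],[0,0,-0.6,0,0,0,0.3],[0.3,-0.12,-0.67,0,0,-0.02,0.3],[0.45,-0.18,-0.67,0,0,-0.04,0.3],[0.6,-0.238,-0.67,0,0,-0.056,0.3]],
  ],
)

```text
time_s: 23.15
ee_pos: [0.4443, -0.3269, 0.2]
eef_rot: [-3.14, 0.002, 3.059]
force: [0.2, -0.6, -0.0]
grip_width: 0.0614
grip_force: 0.0
```

play_rows(
  motion=[
    [[0,0,0,0,0,0,0.3],[0,0,0,0,0,0,0.3]],
  ],
)

```text
time_s: 23.35
ee_pos: [0.4458, -0.3276, 0.2001]
eef_rot: [-3.14, 0.002, 3.051]
force: [0.2, 0.3, 1.2]
grip_width: 0.0614
grip_force: 0.0
```

```bash
python3 - <<'E'
import dish; c=dish.dishes(.015,'w5.png')
E
python3 plan.py .433 -.323 .0265 3.05
```

```text
dish [285.2 181.5] 712 r 15.2 ray [ 0.434  -0.3228  0.015 ] circ [ 0.4342 -0.3228  0.015 ] depth [ 0.4343 -0.3228  0.0138] [152.  96.  79.]
dish [148.1 195.7] 174 r 18.9 ray [ 0.4364 -0.4792  0.015 ] circ [ 0.436  -0.4776  0.015 ] depth [ 0.4398 -0.483   0.0075] [177. 110.  99.]
dish [218.5 196.6] 680 r 15.0 ray [ 0.4446 -0.3999  0.015 ] circ [ 0.4445 -0.4001  0.015 ] depth [ 0.4447 -0.4002  0.0138] [176. 115.  95.]
at [ 0.4466 -0.3276  0.1997  3.0519] tilt [-3.140e+00  2.000e-03  3.052e+00] w 0.061 F [0.2 1.3 0.5] q [-0.7   0.33  1.54  0.    1.27 -2.18] t 23.4
[0.056, 0.014, 0.693, 0, 0, np.float64(0.0003)] minrows 4
```

View pics/w5.png

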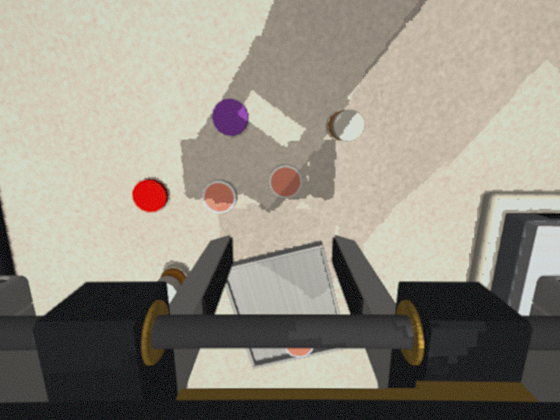

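The wrist view shows new dish A at (285,181) and B at (218,197), clear of the purple and red decoys. The finished dish is sitting in the tray at (300,350).

play_rows(
  motion=[
    [[0.052,0.014,0.15,0,0,0,0.3],[0.052,0.014,0.32,0,0,0,0.3],[0.052,0.014,0.47,0,0,0,0.3],[0.052,0.014,0.58,0,0,0,0.3],[0.052,0.014,0.65,0,0,0,0.3],[0.052,0.014,0.693,0,0,0,0.3],[0.052,0.014,0.695,0,0,0,0.3],[0.052,0.014,0.695,0,0,0,0.3]],
  ],
)

```text
time_s: 24.2
ee_pos: [0.4341, -0.3229, 0.0253]
eef_rot: [-3.141, 0.001, 3.053]
force: [-0.9, -0.3, 0.6]
grip_width: 0.0607
grip_force: 0.0
```

play_rows(
  motion=[
    [[0,0,0,0,0,0,-0.3],[0,0,0,0,0,0,-0.5],[0,0,0,0,0,0,-0.5],[0,0,0,0,0,0,-0.5],[0,0,0,0,0,0,-0.5],[0,0,0,0,0,0,-0.5]],
  ],
)

```text
time_s: 24.8
ee_pos: [0.4335, -0.3228, 0.0253]
eef_rot: [-3.141, 0.001, 3.053]
force: [-0.8, 1.1, 5.4]
grip_width: 0.0384
grip_force: 8.0
```

```bash
python3 plan.py .434 -.323 .2 3.05 .51 -.14 .2 3.05 .576 .03 .2 3.05
```

```text
at [ 0.4335 -0.3228  0.0253  3.0532] tilt [-3.141e+00  1.000e-03  3.053e+00] w 0.0384 F [-0.8  1.1  5.4] q [-0.71  0.53  1.71  0.    0.9  -2.19] t 24.8
[-0.002, -0.001, -0.699, 0, 0, np.float64(0.0005)] minrows 4
[-0.236, 0.757, 0.0, 0, 0, np.float64(0.0)] minrows 4
[-0.201, 0.701, 0.0, 0, 0, np.float64(0.0)] minrows 4
```

play_rows(
  motion=[
    [[0,0,-0.03,0,0,0,-0.5],[0,0,-0.1,0,0,0,-0.5],[0,0,-0.22,0,0,0,-0.5],[0,0,-0.36,0,0,0,-0.5],[0,0,-0.5,0,0,0,-0.5],[0,0,-0.62,0,0,0,-0.5],[0,0,-0.74,0,0,0,-0.5],[0,0,-0.82,0,0,0,-0.5],[0,0,-0.86,0,0,0,-0.5],[0,0,-0.86,0,0,0,-0.5]],
  ],
)

```text
time_s: 25.8
ee_pos: [0.4334, -0.3227, 0.2407]
eef_rot: [-3.141, 0.001, 3.053]
force: [0.6, 0.8, -0.8]
grip_width: 0.0389
grip_force: 8.0
```

play_rows(
  motion=[
    [[-0.02,0.06,0,0,0,0,-0.5],[-0.05,0.16,0,0,0,0,-0.5],[-0.09,0.28,0,0,0,0,-0.5],[-0.12,0.4,0,0,0,0,-0.5],[-0.16,0.52,0,0,0,0,-0.5],[-0.19,0.63,0,0,0,0,-0.5],[-0.22,0.71,0,0,0,0,-0.5],[-0.236,0.757,0,0,0,0,-0.5],[-0.236,0.757,0,0,0,0,-0.5]],
  ],
)

```text
time_s: 26.7
ee_pos: [0.5089, -0.1378, 0.2389]
eef_rot: [3.141, -0.001, 3.055]
force: [-0.1, -0.7, -0.3]
grip_width: 0.0387
grip_force: 8.0
```

play_rows(
  motion=[
    [[-0.02,0.06,0,0,0,0,-0.5],[-0.05,0.16,0,0,0,0,-0.5],[-0.08,0.28,0,0,0,0,-0.5],[-0.11,0.38,0,0,0,0,-0.5],[-0.12,0.46,0,0,0,0,-0.5],[-0.12,0.5,0,0,0,0,-0.5],[-0.12,0.5,0,0,0,0,-0.5],[-0.12,0.5,0,0,0,0,-0.5]],
  ],
)

```text
time_s: 27.5
ee_pos: [0.5495, -0.0181, 0.2397]
eef_rot: [-3.141, -0.0, 3.053]
force: [-0.5, -0.1, -1.1]
grip_width: 0.0389
grip_force: 8.0
```

```bash
python3 plan.py; python3 - <<'E'
from h import *
c=shot('wrist'); np.savez('pics/w6.npz',**c)
g=c['frame'][60:260,180:400]; cv2.imwrite('pics/w6.png',cv2.resize(g,None,fx=3,fy=3,interpolation=cv2.INTER_CUBIC)[:,:,::-1])
E
```

```text
at [ 0.5495 -0.0181  0.2397  3.0527] tilt [-3.141 -0.     3.053] w 0.0389 F [-0.5 -0.1 -1.1] q [-0.1   0.29  1.5  -0.    1.35 -1.58] t 27.5
```

View pics/w6.png

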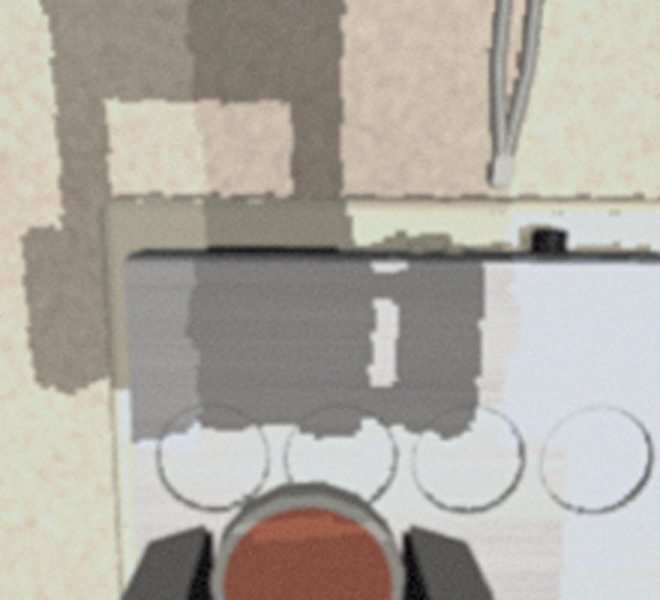

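The recess circles are clear in this 3x crop: recess 1 at (213,458), 2 at (341,459), 3 at (468,458) and 4 at (596,458), each with a radius of about 56. The forceps' end is in front of the plate.

```bash
python3 - <<'E'
from h import *
from scipy.optimize import least_squares
c={k:v for k,v in np.load('pics/w6.npz').items()}
g=cv2.GaussianBlur(cv2.cvtColor(cv2.resize(c['frame'][60:260,180:400],None,fx=3,fy=3,interpolation=cv2.INTER_CUBIC),cv2.COLOR_RGB2GRAY),(5,5),0).astype(float)
W=[]
for x0,y0 in((213,458),(341,459),(468,458),(596,458)):
    pts=[]
    for a in np.linspace(0,2*np.pi,120,endpoint=False):
        rr=np.arange(48,64); xs=x0+rr*np.cos(a); ys=y0+rr*np.sin(a)
        if ys.max()>=598 or xs.max()>=658 or (x0<400 and np.sin(a)>.2): continue
        v=g[ys.astype(int),xs.astype(int)]; i=v.argmin()
        if 0<i<15 and min(v[0],v[-1])-v[i]>15: pts.append((xs[i],ys[i]))
    p=np.array(pts); s=least_squares(lambda q:np.hypot(p[:,0]-q[0],p[:,1]-q[1])-q[2],[x0,y0,56],loss='soft_l1').x
    uv=((s[:2]+.5)/3-.5)+(180,60); w=onz(c,uv,.065)[0]; W.append(w); print(len(p),s.round(1),w.round(4))
W=np.array(W); k=np.array([-72,-24,24,72])/1000
f=[np.polyfit(k,W[:,i],1) for i in(0,1)]; print(f, 'fit wells',[(np.polyval(f[0],q).round(4),np.polyval(f[1],q).round(4)) for q in k])
E
python3 plan.py
```

```text
22 [213.  459.3  55. ] [ 0.5675 -0.0546  0.065 ]
27 [340.7 459.2  55. ] [ 0.5716 -0.0071  0.065 ]
82 [467.3 456.9  54.5] [0.5749 0.0399 0.065 ]
68 [593.5 456.4  55.5] [0.5788 0.0866 0.065 ]
[array([0.07770871, 0.57322478]), array([0.98049407, 0.01619762])] fit wells [(np.float64(0.5676), np.float64(-0.0544)), (np.float64(0.5714), np.float64(-0.0073)), (np.float64(0.5751), np.float64(0.0397)), (np.float64(0.5788), np.float64(0.0868))]
at [ 0.5495 -0.0183  0.2398  3.0523] tilt [-3.141 -0.     3.052] w 0.0389 F [-0.6  0.3  0. ] q [-0.1   0.29  1.5  -0.    1.35 -1.58] t 27.6
```

```bash
python3 plan.py .575 .0408 .24 3.055  .575 .0408 .0905 3.055
```

```text
at [ 0.5495 -0.0183  0.2398  3.0523] tilt [-3.141 -0.     3.052] w 0.0389 F [-0.6  0.3  0. ] q [-0.1   0.29  1.5  -0.    1.35 -1.58] t 27.6
[-0.08, 0.245, -0.001, 0, 0, np.float64(-0.0004)] minrows 2
[0.0, -0.0, 0.598, 0, 0, np.float64(0.0)] minrows 3
```

play_rows(
  motion=[
    [[-0.02,0.07,0,0,0,0,-0.5],[-0.05,0.16,0,0,0,0,-0.5],[-0.07,0.22,0,0,0,0,-0.5],[-0.08,0.245,0,0,0,0,-0.5],[-0.08,0.245,0,0,0,0,-0.5]],
  ],
)

```text
time_s: 28.05
ee_pos: [0.5751, 0.0419, 0.2396]
eef_rot: [-3.141, -0.0, 3.054]
force: [-0.5, -0.6, -1.2]
grip_width: 0.0391
grip_force: 8.0
```

play_rows(
  motion=[
    [[0,0,0.1,0,0,0,-0.5],[0,0,0.22,0,0,0,-0.5],[0,0,0.34,0,0,0,-0.5],[0,0,0.44,0,0,0,-0.5],[0,0,0.51,0,0,0,-0.5],[0,0,0.56,0,0,0,-0.5],[0,0,0.58,0,0,0,-0.5],[0,0,0.58,0,0,0,-0.5]],
  ],
)

```text
time_s: 28.85
ee_pos: [0.575, 0.0415, 0.0947]
eef_rot: [-3.142, -0.0, 3.053]
force: [-0.1, -0.3, 0.8]
grip_width: 0.0387
grip_force: 8.0
```

```bash
python3 plan.py .575 .0408 .0863 3.055;python3 - <<'E'
from h import *
for n in('side','top'):
    c=shot(n); np.savez('pics/%s7.npz'%n,**c)
    m=cv2.inRange(cv2.cvtColor(c['frame'],cv2.COLOR_RGB2HSV),(0,60,60),(16,255,255)); k,l,st,ce=cv2.connectedComponentsWithStats(m)
    for i in range(1,k):
        p=onz(c,ce[i],.08)[0]
        if st[i,4]>8 and .5<p[0]<.65 and abs(p[1])<.1: print(n,ce[i],st[i,4],p.round(4))
E
```

```text
at [0.575  0.0415 0.0947 3.0528] tilt [-3.142 -0.     3.053] w 0.0387 F [-0.1 -0.3  0.8] q [ 0.01  0.49  1.57 -0.    1.08 -1.47] t 28.9
[-0.0, -0.003, 0.034, 0, 0, np.float64(-0.0003)] minrows 1
side [291.0952381  216.57142857] 21 [0.5682 0.0482 0.08  ]
```

Now lower slowly into the recess: rows step 1–2 mm.

play_rows(
  motion=[
    [[0,-0.002,0.008,0,0,0,-0.5],[0,-0.002,0.015,0,0,0,-0.5],[0,-0.002,0.022,0,0,0,-0.5],[0,-0.002,0.028,0,0,0,-0.5],[0,-0.002,0.033,0,0,0,-0.5],[0,-0.002,0.033,0,0,0,-0.5]],
  ],
)

```text
time_s: 29.55
ee_pos: [0.575, 0.0413, 0.0864]
eef_rot: [3.142, -0.0, 3.053]
force: [0.4, 0.5, -0.7]
grip_width: 0.0386
grip_force: 8.0
```

```bash
python3 plan.py
```

```text
at [0.575  0.0413 0.0864 3.0532] tilt [ 3.142 -0.     3.053] w 0.0386 F [ 0.4  0.5 -0.7] q [ 0.01  0.5   1.58  0.    1.06 -1.47] t 29.6
```

play_rows(
  motion=[
    [[0,0,0.003,0,0,0,-0.5],[0,0,0.005,0,0,0,-0.5],[0,0,0.005,0,0,0,-0.4],[0,0,0.005,0,0,0,0.0],[0,0,0.005,0,0,0,0.2],[0,0,-0.03,0,0,0,0.3],[0,0,-0.15,0,0,0,0.3],[0,0,-0.35,0,0,0,0.3],[0,0,-0.5,0,0,0,0.3],[0,0,-0.5,0,0,0,0.3]],
  ],
)

```text
time_s: 30.55
ee_pos: [0.5767, 0.0414, 0.2177]
eef_rot: [3.141, 0.009, 3.053]
force: [0.8, -0.2, 0.7]
grip_width: 0.061
grip_force: 0.0
```

```bash
python3 - <<'E'
import dish; c=dish.dishes(.076); 
import numpy as np; P=dish.cloud(c)
E
python3 plan.py .51 -.14 .24 3.05 .4447 -.4 .24 3.05 .4447 -.4 .0255 3.05
```

```text
dish [281.9 198.9] 876 r 17.1 ray [0.5753 0.0418 0.076 ] circ [0.5752 0.0419 0.076 ] depth [0.5754 0.0419 0.0747] [142.  91.  76.]
at [0.5758 0.0413 0.2144 3.0532] tilt [3.141 0.005 3.053] w 0.0615 F [-0.8 -0.1  0.4] q [ 0.01  0.37  1.46  0.    1.31 -1.47] t 30.6
[0.198, -0.746, -0.103, 0, 0, np.float64(0.0005)] minrows 4
[0.165, -1.06, -0.0, 0, 0, np.float64(0.0)] minrows 6
[0.0, -0.0, 0.858, 0, 0, np.float64(0.0)] minrows 5
```

play_rows(
  motion=[
    [[0,0,-0.1,0,0,0,0.3],[0.25,-0.9,-0.1,0,0,0,0.3],[0.25,-0.9,-0.1,0,0,0,0.3],[0.25,-0.9,-0.1,0,0,0,0.3],[0.25,-0.9,-0.1,0,0,0,0.3],[0.25,-0.9,-0.1,0,0,0,0.3],[0.25,-0.9,-0.1,0,0,0,0.3],[0.25,-0.9,-0.1,0,0,0,0.3]],
  ],
)

```text
time_s: 31.4
ee_pos: [0.4925, -0.1774, 0.2356]
eef_rot: [3.141, -0.001, 3.052]
force: [0.1, 0.1, -0.2]
grip_width: 0.0612
grip_force: 0.0
```

```bash
python3 dish.py .015; python3 plan.py  .4447 -.39 .2 3.05 .4447 -.4 .0255 3.05
```

```text
dish [ 95.8 164.1] 598 r 14.7 ray [ 0.4449 -0.3997  0.015 ] circ [ 0.4455 -0.4001  0.015 ] depth [ 0.445  -0.4002  0.0139] [213. 140. 114.]
dish [486.3 253.2] 686 r 16.0 ray [0.6049 0.0809 0.015 ] circ [0.6044 0.0807 0.015 ] depth [0.5756 0.0415 0.0745] [213. 140. 114.]
at [ 0.4928 -0.1767  0.2357  3.0531] tilt [ 3.141e+00 -1.000e-03  3.053e+00] w 0.061 F [0.7 0.6 0.2] q [-0.41  0.23  1.58  0.    1.33 -1.9 ] t 31.4
[0.116, -0.867, 0.143, 0, 0, np.float64(0.0005)] minrows 5
[-0.004, -0.04, 0.698, 0, 0, np.float64(0.0)] minrows 4
```

play_rows(
  motion=[
    [[0.12,-0.905,0.143,0,0,0,0.3],[0.12,-0.905,0.143,0,0,0,0.3],[0.12,-0.905,0.143,0,0,0,0.3],[0.12,-0.905,0.143,0,0,0,0.3],[0.12,-0.905,0.143,0,0,0,0.3],[0.12,-0.905,0.143,0,0,0,0.3],[0.12,-0.905,0.143,0,0,0,0.3],[0.12,-0.905,0.143,0,0,0,0.3]],
  ],
)

```text
time_s: 32.25
ee_pos: [0.4439, -0.3985, 0.2008]
eef_rot: [3.141, -0.0, 3.055]
force: [-0.3, -0.3, 0.5]
grip_width: 0.061
grip_force: 0.0
```

```bash
python3 dish.py .015; python3 plan.py .4447 -.4 .0255 3.05
```

```text
dish [210.1 191.8] 205 r 18.2 ray [ 0.4364 -0.4794  0.015 ] circ [ 0.4356 -0.4785  0.015 ] depth [ 0.4388 -0.4814  0.0122] [152. 100.  90.]
dish [280.4 192.8] 683 r 14.9 ray [ 0.4445 -0.4001  0.015 ] circ [ 0.4447 -0.4001  0.015 ] depth [ 0.4448 -0.4001  0.0137] [153.  97.  80.]
at [ 0.4439 -0.3986  0.201   3.0552] tilt [-3.142  0.     3.055] w 0.0611 F [ 0.2 -0.3  0.5] q [-0.79  0.42  1.41  0.    1.31 -2.28] t 32.3
[-0.004, -0.005, 0.702, 0, 0, np.float64(0.0008)] minrows 4
```

play_rows(
  motion=[
    [[-0.003,-0.005,0.15,0,0,0,0.3],[-0.003,-0.005,0.32,0,0,0,0.3],[-0.003,-0.005,0.47,0,0,0,0.3],[-0.003,-0.005,0.58,0,0,0,0.3],[-0.003,-0.005,0.65,0,0,0,0.3],[-0.003,-0.005,0.69,0,0,0,0.3],[-0.003,-0.005,0.7,0,0,0,0.3],[-0.003,-0.005,0.7,0,0,0,0.3]],
  ],
)

```text
time_s: 33.1
ee_pos: [0.4441, -0.4012, 0.0264]
eef_rot: [-3.141, 0.001, 3.054]
force: [0.1, 0.7, 0.7]
grip_width: 0.0612
grip_force: 0.0
```

play_rows(
  motion=[
    [[0,0,0,0,0,0,-0.3],[0,0,0,0,0,0,-0.5],[0,0,0,0,0,0,-0.5],[0,0,0,0,0,0,-0.5],[0,0,0,0,0,0,-0.5],[0,0,0,0,0,0,-0.5]],
  ],
)

```text
time_s: 33.7
ee_pos: [0.4438, -0.4015, 0.0263]
eef_rot: [-3.141, 0.001, 3.053]
force: [-1.0, 1.4, 5.4]
grip_width: 0.0388
grip_force: 8.0
```

```bash
python3 plan.py .4447 -.4 .24 3.055 .52 -.18 .24 3.055 .567 -.0552 .24 3.055 .567 -.0552 .095 3.055
```

```text
at [ 0.4438 -0.4015  0.0263  3.0532] tilt [-3.141e+00  1.000e-03  3.053e+00] w 0.0388 F [-1.   1.4  5.4] q [-0.8   0.63  1.54 -0.    0.97 -2.28] t 33.7
[-0.003, 0.006, -0.855, 0, 0, np.float64(-0.0003)] minrows 5
[-0.224, 0.903, 0.0, 0, 0, np.float64(0.0)] minrows 5
[-0.144, 0.514, 0.0, 0, 0, np.float64(0.0)] minrows 3
[0.0, -0.0, 0.58, 0, 0, np.float64(0.0)] minrows 3
```

play_rows(
  motion=[
    [[0,0,-0.03,0,0,0,-0.5],[0,0,-0.1,0,0,0,-0.5],[0,0,-0.22,0,0,0,-0.5],[0,0,-0.36,0,0,0,-0.5],[0,0,-0.5,0,0,0,-0.5],[0,0,-0.62,0,0,0,-0.5],[0,0,-0.74,0,0,0,-0.5],[0,0,-0.82,0,0,0,-0.5],[0,0,-0.855,0,0,0,-0.5],[0,0,-0.855,0,0,0,-0.5]],
  ],
)

```text
time_s: 34.7
ee_pos: [0.4437, -0.4014, 0.2403]
eef_rot: [-3.141, 0.001, 3.053]
force: [0.1, -1.0, -0.5]
grip_width: 0.0389
grip_force: 8.0
```

play_rows(
  motion=[
    [[-0.02,0.06,0,0,0,0,-0.5],[-0.05,0.16,0,0,0,0,-0.5],[-0.08,0.29,0,0,0,0,-0.5],[-0.12,0.42,0,0,0,0,-0.5],[-0.15,0.55,0,0,0,0,-0.5],[-0.18,0.68,0,0,0,0,-0.5],[-0.2,0.79,0,0,0,0,-0.5],[-0.22,0.87,0,0,0,0,-0.5],[-0.225,0.905,0,0,0,0,-0.5],[-0.225,0.905,0,0,0,0,-0.5]],
  ],
)

```text
time_s: 35.7
ee_pos: [0.5196, -0.1797, 0.2387]
eef_rot: [3.141, -0.001, 3.055]
force: [-1.0, 0.4, 0.3]
grip_width: 0.0384
grip_force: 8.0
```

```bash
python3 plan.py .5668 -.055 .24 3.055 .5668 -.055 .095 3.055; python3 dish.py .076
```

```text
at [ 0.5196 -0.1797  0.2387  3.0548] tilt [ 3.141e+00 -1.000e-03  3.055e+00] w 0.0384 F [-1.   0.4  0.3] q [-0.4   0.29  1.5   0.    1.35 -1.88] t 35.7
[-0.145, 0.513, -0.005, 0, 0, np.float64(-0.0)] minrows 3
[0.0, -0.0, 0.58, 0, 0, np.float64(0.0)] minrows 3
dish [ 25.7 138.4] 173 r 21.3 ray [ 0.4376 -0.4298  0.076 ] circ [ 0.4371 -0.4259  0.076 ] depth [ 0.435  -0.4862  0.0068] [176. 117. 105.]
dish [488.4 229.5] 708 r 16.4 ray [0.575  0.0406 0.076 ] circ [0.5763 0.0413 0.076 ] depth [0.5755 0.0416 0.0745] [219. 146. 118.]
dish [282.1 254.7] 2359 r 28.4 ray [ 0.5857 -0.1849  0.076 ] circ [ 0.586 -0.185  0.076] depth [ 0.5203 -0.1791  0.2261] [140.  86.  71.]
```

play_rows(
  motion=[
    [[-0.03,0.08,0,0,0,0,-0.5],[-0.06,0.2,0,0,0,0,-0.5],[-0.09,0.32,0,0,0,0,-0.5],[-0.12,0.43,0,0,0,0,-0.5],[-0.14,0.5,0,0,0,0,-0.5],[-0.145,0.513,0,0,0,0,-0.5],[-0.145,0.513,0,0,0,0,-0.5]],
  ],
)

```text
time_s: 36.45
ee_pos: [0.5669, -0.0571, 0.2391]
eef_rot: [-3.141, -0.001, 3.053]
force: [0.0, 0.8, -0.5]
grip_width: 0.0384
grip_force: 8.0
```

play_rows(
  motion=[
    [[0,0,0.1,0,0,0,-0.5],[0,0,0.22,0,0,0,-0.5],[0,0,0.34,0,0,0,-0.5],[0,0,0.44,0,0,0,-0.5],[0,0,0.51,0,0,0,-0.5],[0,0,0.55,0,0,0,-0.5],[0,0,0.57,0,0,0,-0.5],[0,0,0.57,0,0,0,-0.5]],
  ],
)

```text
time_s: 37.25
ee_pos: [0.567, -0.057, 0.097]
eef_rot: [-3.142, -0.0, 3.052]
force: [-0.4, 0.4, -0.6]
grip_width: 0.0383
grip_force: 8.0
```

```bash
python3 plan.py .5668 -.055 .0873 3.055
```

```text
at [ 0.567  -0.057   0.097   3.0525] tilt [-3.142 -0.     3.052] w 0.0383 F [-0.4  0.4 -0.6] q [-0.16  0.48  1.59 -0.    1.07 -1.65] t 37.2
[0.001, 0.008, 0.039, 0, 0, np.float64(-0.0004)] minrows 1
```

play_rows(
  motion=[
    [[0.001,0.008,0,0,0,0,-0.5],[0.001,0.008,0.008,0,0,0,-0.5],[0.001,0.008,0.015,0,0,0,-0.5],[0.001,0.008,0.022,0,0,0,-0.5],[0.001,0.008,0.029,0,0,0,-0.5],[0.001,0.008,0.035,0,0,0,-0.5],[0.001,0.008,0.039,0,0,0,-0.5],[0.001,0.008,0.039,0,0,0,-0.5]],
  ],
)

```text
time_s: 38.05
ee_pos: [0.567, -0.0544, 0.0873]
eef_rot: [3.142, 0.0, 3.053]
force: [-1.0, -0.5, 1.2]
grip_width: 0.0387
grip_force: 8.0
```

```bash
python3 plan.py
```

```text
at [ 0.567  -0.0544  0.0873  3.0532] tilt [3.142 0.    3.053] w 0.0387 F [-1.  -0.5  1.2] q [-0.16  0.49  1.6   0.    1.05 -1.64] t 38.0
```

play_rows(
  motion=[
    [[0,0,0.003,0,0,0,-0.5],[0,0,0.004,0,0,0,-0.5],[0,0,0.004,0,0,0,-0.4],[0,0,0.004,0,0,0,0.0],[0,0,0.004,0,0,0,0.2],[0,0,-0.03,0,0,0,0.3],[0,0,-0.15,0,0,0,0.3],[0,0,-0.35,0,0,0,0.3],[0,0,-0.53,0,0,0,0.3],[0,0,-0.7,0,0,0,0.3]],
  ],
)

```text
time_s: 39.05
ee_pos: [0.5667, -0.0543, 0.2651]
eef_rot: [-3.142, 0.001, 3.053]
force: [-0.3, 0.2, 0.0]
grip_width: 0.0611
grip_force: 0.0
```

play_rows(
  motion=[
    [[0,0,-0.2,0,0,0,-0.3],[0,0,-0.3,0,0,0,-0.3],[0,0,-0.34,0,0,0,-0.3],[0,0,-0.34,0,0,0,-0.3]],
  ],
)

```text
time_s: 39.45
ee_pos: [0.5671, -0.0544, 0.3479]
eef_rot: [-3.141, 0.001, 3.053]
force: [0.2, 0.2, -0.1]
grip_width: 0.0338
grip_force: 0.0
```

```bash
python3 - <<'E'
import dish; c=dish.dishes(.076)
from h import *
np.savez('pics/w8.npz',**c); t=shot('top'); P=cloud(t)
m=cv2.inRange(cv2.cvtColor(t['frame'],cv2.COLOR_RGB2HSV),(0,35,60),(16,255,255)); k,l,st,ce=cv2.connectedComponentsWithStats(m)
for i in range(1,k):
    p=np.median(P[l==i],0)
    if st[i,4]>12 and .35<p[0]<.7 and abs(p[1])<.6: print(ce[i],st[i,4],p.round(3))
m=(P[...,2]>.235)&(P[...,2]<.262)&(P[...,0]>.62)&(P[...,0]<.71)&(abs(P[...,1])<.1); print('handle up',m.sum(),P[m].mean(0))
E
python3 plan.py .6 0 .36 2.2 .6895 .003 .345 1.472  .6895 .003 .2497 1.472
```

```text
dish [282.2 179.4] 445 r 12.0 ray [ 0.5676 -0.054   0.076 ] circ [ 0.5676 -0.054   0.076 ] depth [ 0.5677 -0.054   0.0748] [164. 111.  94.]
dish [350.3 179. ] 424 r 11.9 ray [0.5755 0.0411 0.076 ] circ [0.5752 0.041  0.076 ] depth [0.5758 0.0413 0.0746] [216. 170. 142.]
dish [124.7 234.6] 302 r 10.3 ray [ 0.6291 -0.2914  0.076 ] circ [ 0.6286 -0.2911  0.076 ] depth [ 0.647  -0.3241  0.0181] [216. 144. 119.]
[164.8125     189.26785714] 112 [0.633 0.419 0.062]
[376.95652174 194.94202899] 69 [ 0.646 -0.323  0.018]
[274.34328358 208.91044776] 67 [0.573 0.043 0.076]
[415.2 226.3] 20 [ 0.535 -0.458  0.022]
[420.54621849 254.4789916 ] 119 [ 0.436 -0.479  0.012]
handle up 62 [0.68981472 0.01979882 0.2474405 ]
at [ 0.5667 -0.0543  0.3455  3.0532] tilt [ 3.141e+00 -3.000e-03  3.053e+00] w 0.0326 F [0.5 0.  0.3] q [-0.16  0.29  1.26  0.    1.6  -1.64] t 39.5
[-0.113, 0.228, -0.058, 0, 0, np.float64(0.1358)] minrows 6
[-0.201, 0.297, 0.06, 0, 0, np.float64(0.1159)] minrows 5
[0.0, -0.0, 0.381, 0, 0, np.float64(0.0)] minrows 2
```

The recess dishes sit at matching heights of about 0.075. The finished dish in the tray, though, has been knocked to (0.647,-0.323), right at the tray's back wall, so I'm going for a closer look.

```bash
python3 plan.py .6 -.2 .3 2.7 .625 -.325 .22 2.7
```

```text
at [ 0.5667 -0.0543  0.3455  3.0532] tilt [ 3.141e+00 -3.000e-03  3.053e+00] w 0.0326 F [0.5 0.  0.3] q [-0.16  0.29  1.26  0.    1.6  -1.64] t 39.5
[-0.184, -0.569, 0.182, 0, 0, np.float64(0.0562)] minrows 4
[-0.304, -0.409, 0.32, 0, 0, np.float64(0.0)] minrows 4
```

play_rows(
  motion=[
    [[-0.184,-0.569,0.182,0,0,0.056,0.3],[-0.184,-0.569,0.182,0,0,0.056,0.3],[-0.184,-0.569,0.182,0,0,0.056,0.3],[-0.184,-0.569,0.182,0,0,0.056,0.3],[-0.184,-0.569,0.182,0,0,0.056,0.3],[-0.184,-0.569,0.182,0,0,0.056,0.3]],
  ],
)

```text
time_s: 40.15
ee_pos: [0.6002, -0.1992, 0.3013]
eef_rot: [3.141, -0.001, 2.702]
force: [-0.3, -0.2, -0.2]
grip_width: 0.0611
grip_force: 0.0
```

play_rows(
  motion=[
    [[-0.304,-0.409,0.32,0,0,0,0.3],[-0.304,-0.409,0.32,0,0,0,0.3],[-0.304,-0.409,0.32,0,0,0,0.3],[-0.304,-0.409,0.32,0,0,0,0.3],[-0.304,-0.409,0.32,0,0,0,0.3],[-0.304,-0.409,0.32,0,0,0,0.3]],
  ],
)

```text
time_s: 40.75
ee_pos: [0.6261, -0.3234, 0.2236]
eef_rot: [-3.142, 0.002, 2.703]
force: [0.2, -0.2, 0.5]
grip_width: 0.0613
grip_force: 0.0
```

```bash
python3 - <<'E'
import dish; c=dish.dishes(.019)
from h import *
g=c['frame'][100:280,180:400]; cv2.imwrite('pics/w9.png',cv2.resize(g,None,fx=3,fy=3,interpolation=cv2.INTER_CUBIC)[:,:,::-1])
P=cloud(c); m=(np.hypot(P[...,0]-.647,P[...,1]+.323)<.015)&(P[...,2]>.01)&(P[...,2]<.03); p=P[m]
A=np.c_[p[:,0]-.647,p[:,1]+.323,np.ones(len(p))]; print('plane',np.linalg.lstsq(A,p[:,2],rcond=None)[0].round(4),m.sum())
E
python3 plan.py
```

```text
dish [534.3  15. ] 1146 r 22.7 ray [ 0.5722 -0.0127  0.019 ] circ [ 0.5727 -0.0107  0.019 ] depth [ 0.5701 -0.0558  0.0744] [211. 138. 112.]
dish [81.4 94.7] 167 r 21.9 ray [ 0.4382 -0.4777  0.019 ] circ [ 0.4397 -0.474   0.019 ] depth [ 0.4337 -0.4838  0.0123] [177. 113. 102.]
dish [288.4 203.9] 589 r 13.9 ray [ 0.6466 -0.324   0.019 ] circ [ 0.6464 -0.3239  0.019 ] depth [ 0.6467 -0.3241  0.0179] [174. 114.  95.]
plane [-0.0046  0.0063  0.0179] 463
at [ 0.6261 -0.3234  0.2239  2.7034] tilt [-3.142e+00  3.000e-03  2.703e+00] w 0.0609 F [-0.7  0.1  0.2] q [-0.53  0.66  1.    0.    1.48 -1.66] t 40.8
```

View pics/w9.png

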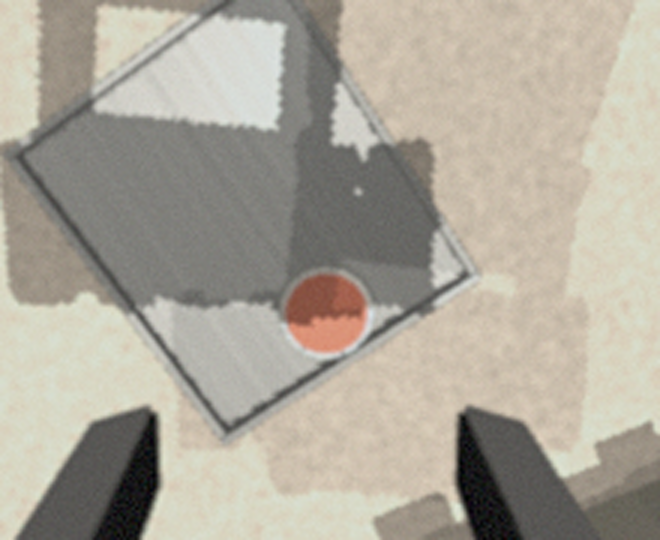

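The dish at crop (325,313) is flat and inside the tray, but touching the wall. I'll re-seat it at the centre, gripping parallel to that wall.

```bash
python3 plan.py .6462 -.324 .1 -2.98 .6462 -.324 .031 -2.98
```

```text
at [ 0.6261 -0.3234  0.2239  2.7034] tilt [-3.142e+00  3.000e-03  2.703e+00] w 0.0609 F [-0.7  0.1  0.2] q [-0.53  0.66  1.    0.    1.48 -1.66] t 40.8
[-0.074, 0.032, 0.496, 0, 0, np.float64(-0.0955)] minrows 5
[0.0, -0.0, 0.276, 0, 0, np.float64(0.0)] minrows 2
```

play_rows(
  motion=[
    [[-0.074,0.032,0.1,0,0,-0.0955,0.3],[-0.074,0.032,0.25,0,0,-0.0955,0.3],[-0.074,0.032,0.4,0,0,-0.0955,0.3],[-0.074,0.032,0.496,0,0,-0.0955,0.3],[-0.074,0.032,0.496,0,0,-0.0955,0.3],[-0.074,0.032,0.6,0,0,-0.0955,0.3],[-0.074,0.032,0.7,0,0,-0.0955,0.3],[-0.074,0.032,0.75,0,0,-0.0955,0.3],[-0.074,0.032,0.766,0,0,-0.0955,0.3],[-0.074,0.032,0.766,0,0,-0.0955,0.3]],
  ],
)

```text
time_s: 41.8
ee_pos: [0.6462, -0.3256, 0.0317]
eef_rot: [-3.141, 0.001, -2.983]
force: [1.2, 0.2, 0.1]
grip_width: 0.0609
grip_force: 0.0
```

play_rows(
  motion=[
    [[0,0,0,0,0,0,-0.3],[0,0,0,0,0,0,-0.5],[0,0,0,0,0,0,-0.5],[0,0,0,0,0,0,-0.5],[0,0,0,0,0,0,-0.5],[0,0,0,0,0,0,-0.5]],
  ],
)

```text
time_s: 42.4
ee_pos: [0.6458, -0.3258, 0.031]
eef_rot: [-3.141, 0.001, -2.982]
force: [-2.0, 0.0, 5.5]
grip_width: 0.0387
grip_force: 8.0
```

```bash
python3 plan.py .599 -.333 .0655 -2.98
```

```text
at [ 0.6458 -0.3258  0.031  -2.9819] tilt [-3.141e+00  1.000e-03 -2.982e+00] w 0.0387 F [-2.   0.   5.5] q [-0.52  0.87  1.09  0.    1.17 -2.25] t 42.4
[0.189, 0.001, -0.138, 0, 0, np.float64(-0.0003)] minrows 2
```

play_rows(
  motion=[
    [[0,0,-0.04,0,0,0,-0.5],[0,0,-0.08,0,0,0,-0.5],[0.05,0,-0.08,0,0,0,-0.5],[0.12,0,-0.08,0,0,0,-0.5],[0.18,0,-0.08,0,0,0,-0.5],[0.189,0,-0.06,0,0,0,-0.5],[0.189,0,-0.03,0,0,0,-0.5],[0.189,0,-0.01,0,0,0,-0.5],[0.189,0,0,0,0,0,-0.5],[0.189,0,0.001,0,0,0,-0.5]],
  ],
)

```text
time_s: 43.4
ee_pos: [0.5994, -0.3328, 0.0297]
eef_rot: [3.141, -0.0, -2.981]
force: [-0.4, 0.2, 2.5]
grip_width: 0.0385
grip_force: 8.0
```

play_rows(
  motion=[
    [[0,0,0,0,0,0,-0.4],[0,0,0,0,0,0,0.0],[0,0,0,0,0,0,0.2],[0,0,0,0,0,0,0.3],[0,0,-0.05,0,0,0,0.3],[0,0,-0.2,0,0,0,0.3],[0,0,-0.4,0,0,0,0.3],[0,0,-0.6,0,0,0,0.3],[0,0,-0.8,0,0,0,0.3],[0,0,-0.95,0,0,0,0.3]],
  ],
)

```text
time_s: 44.4
ee_pos: [0.5989, -0.3331, 0.2726]
eef_rot: [-3.139, 0.003, -2.982]
force: [-0.9, -0.1, 0.0]
grip_width: 0.0611
grip_force: 0.0
```

```bash
python3 dish.py .019; python3 plan.py .59 -.2 .35 2.9 .62 0 .36 2.2  .6895 .02 .345 1.472 .6895 .02 .2497 1.472
```

```text
dish [180.6  29. ] 163 r 19.9 ray [ 0.4383 -0.4815  0.019 ] circ [ 0.4386 -0.4766  0.019 ] depth [ 0.4349 -0.4877  0.0074] [182. 118. 107.]
dish [282.6 181.7] 486 r 12.6 ray [ 0.5999 -0.3328  0.019 ] circ [ 0.5996 -0.3329  0.019 ] depth [ 0.6001 -0.3328  0.0178] [171. 115.  97.]
dish [522.1 201.1] 641 r 15.7 ray [ 0.5747 -0.0092  0.019 ] circ [ 0.5744 -0.0094  0.019 ] depth [ 0.5678 -0.0543  0.0744] [213. 139. 114.]
at [ 0.5997 -0.3337  0.2789 -2.9818] tilt [-3.134  0.009 -2.982] w 0.061 F [-0.  -0.2  5.9] q [-0.56  0.59  0.99 -0.    1.55 -2.29] t 44.5
[-0.047, 0.534, -0.284, 0, 0, np.float64(0.0639)] minrows 4
[0.075, 0.805, -0.04, 0, 0, np.float64(0.1114)] minrows 5
[-0.099, 0.272, 0.06, 0, 0, np.float64(0.1159)] minrows 5
[0.0, -0.0, 0.381, 0, 0, np.float64(0.0)] minrows 2
```

play_rows(
  motion=[
    [[0,0,-0.284,0,0,0.064,-0.3],[-0.047,0.534,-0.284,0,0,0.064,-0.3],[-0.047,0.534,-0.284,0,0,0.064,-0.3],[-0.047,0.534,-0.284,0,0,0.064,-0.3],[-0.047,0.534,-0.284,0,0,0.064,-0.3],[-0.047,0.534,-0.284,0,0,0.064,-0.3]],
  ],
)

```text
time_s: 45.05
ee_pos: [0.5892, -0.1991, 0.3395]
eef_rot: [-3.141, 0.001, 2.901]
force: [-0.3, -1.2, 0.2]
grip_width: 0.0329
grip_force: 0.0
```

play_rows(
  motion=[
    [[0.075,0.805,-0.04,0,0,0.111,-0.3],[0.075,0.805,-0.04,0,0,0.111,-0.3],[0.075,0.805,-0.04,0,0,0.111,-0.3],[0.075,0.805,-0.04,0,0,0.111,-0.3],[0.075,0.805,-0.04,0,0,0.111,-0.3],[0.075,0.805,-0.04,0,0,0.111,-0.3],[0.075,0.805,-0.04,0,0,0.111,-0.3]],
  ],
)

```text
time_s: 45.75
ee_pos: [0.6195, -0.0011, 0.3481]
eef_rot: [-3.141, -0.0, 2.205]
force: [0.9, -0.7, 0.6]
grip_width: 0.033
grip_force: 0.0
```

play_rows(
  motion=[
    [[-0.05,0.136,0,0,0,0.116,-0.3],[-0.05,0.136,0,0,0,0.116,-0.3],[-0.05,0.136,0,0,0,0.116,-0.3],[-0.05,0.136,0,0,0,0.116,-0.3],[-0.05,0.136,0,0,0,0.116,-0.3],[-0.05,0.136,0,0,0,0.116,-0.3]],
  ],
)

```text
time_s: 46.35
ee_pos: [0.6543, 0.0083, 0.3483]
eef_rot: [-3.141, 0.0, 1.472]
force: [-0.3, -0.5, 0.0]
grip_width: 0.0327
grip_force: 0.0
```

```bash
python3 - <<'E'
from h import *
c=shot('wrist'); P=cloud(c); np.savez('pics/w10.npz',**c)
m=(P[...,2]>.24)&(P[...,2]<.262)&(P[...,0]>.66)&(P[...,0]<.72)&(abs(P[...,1])<.08); p=P[m]
print(m.sum(),p.mean(0).round(4),p.min(0).round(4),p.max(0).round(4),np.polyfit(p[:,1],p[:,0],1))
E
python3 plan.py .689 .003 .345 1.472 .689 .003 .2497 1.472
```

```text
909 [0.6917 0.0187 0.2469] [ 0.684  -0.0197  0.2401] [0.6994 0.0522 0.2501] [0.08756829 0.69007461]
at [0.6542 0.0085 0.3483 1.4762] tilt [-3.141  0.     1.476] w 0.0331 F [0.2 0.6 0.2] q [-0.04  0.5   0.96 -0.    1.68  0.05] t 46.4
[-0.009, 0.141, 0.013, 0, 0, np.float64(0.0007)] minrows 1
[0.0, -0.0, 0.381, 0, 0, np.float64(0.0)] minrows 2
```

play_rows(
  motion=[
    [[0.012,0.145,0,0,0,0,-0.3],[0.012,0.145,0.1,0,0,0,-0.3],[0.012,0.145,0.2,0,0,0,-0.3],[0.012,0.145,0.3,0,0,0,-0.3],[0.012,0.145,0.37,0,0,0,-0.3],[0.012,0.145,0.409,0,0,0,-0.3],[0.012,0.145,0.409,0,0,0,-0.3]],
  ],
  grip_force=10,
)

```text
time_s: 47.1
ee_pos: [0.6903, 0.0091, 0.2451]
eef_rot: [-3.14, 0.0, 1.475]
force: [-0.5, 0.6, 0.1]
grip_width: 0.0328
grip_force: 0.0
```

play_rows(
  motion=[
    [[0,0,0,0,0,0,-0.6],[0,0,0,0,0,0,-1],[0,0,0,0,0,0,-1],[0,0,0,0,0,0,-1],[0,0,0,0,0,0,-1]],
  ],
)

```text
time_s: 47.6
ee_pos: [0.6905, 0.0098, 0.247]
eef_rot: [3.141, 0.0, 1.473]
force: [-3.3, 0.1, 5.6]
grip_width: 0.0096
grip_force: 10.0
```

```bash
python3 plan.py; cat > close.py <<'E'
import numpy as np
r=.1844;f0=.065;N=40
F=lambda t:np.array([-r*np.cos(f0+t)/.25,-r*np.sin(f0+t)/.25])
for k in range(4):
    a=lambda i:1.75*(1-i/N)
    s=F(a(10*k)); print([[0,*(F(a(k*10+i))-s).round(3).tolist(),0,0,0,-1] for i in range(1,11)])
E
python3 close.py
```

```text
at [0.6905 0.0098 0.247  1.4732] tilt [3.141 0.    1.473] w 0.0096 F [-3.3  0.1  5.6] q [-0.04  0.62  1.02 -0.    1.51  0.06] t 47.6
[[0, -0.031, -0.007, 0, 0, 0, -1], [0, -0.063, -0.013, 0, 0, 0, -1], [0, -0.095, -0.017, 0, 0, 0, -1], [0, -0.127, -0.02, 0, 0, 0, -1], [0, -0.16, -0.022, 0, 0, 0, -1], [0, -0.192, -0.022, 0, 0, 0, -1], [0, -0.224, -0.02, 0, 0, 0, -1], [0, -0.256, -0.018, 0, 0, 0, -1], [0, -0.288, -0.014, 0, 0, 0, -1], [0, -0.32, -0.008, 0, 0, 0, -1]]
[[0, -0.032, 0.007, 0, 0, 0, -1], [0, -0.063, 0.015, 0, 0, 0, -1], [0, -0.094, 0.025, 0, 0, 0, -1], [0, -0.124, 0.036, 0, 0, 0, -1], [0, -0.154, 0.048, 0, 0, 0, -1], [0, -0.183, 0.062, 0, 0, 0, -1], [0, -0.212, 0.076, 0, 0, 0, -1], [0, -0.24, 0.092, 0, 0, 0, -1], [0, -0.267, 0.11, 0, 0, 0, -1], [0, -0.293, 0.128, 0, 0, 0, -1]]
[[0, -0.026, 0.02, 0, 0, 0, -1], [0, -0.05, 0.04, 0, 0, 0, -1], [0, -0.074, 0.062, 0, 0, 0, -1], [0, -0.097, 0.085, 0, 0, 0, -1], [0, -0.119, 0.109, 0, 0, 0, -1], [0, -0.14, 0.133, 0, 0, 0, -1], [0, -0.159, 0.159, 0, 0, 0, -1], [0, -0.178, 0.185, 0, 0, 0, -1], [0, -0.195, 0.212, 0, 0, 0, -1], [0, -0.211, 0.24, 0, 0, 0, -1]]
[[0, -0.015, 0.029, 0, 0, 0, -1], [0, -0.029, 0.058, 0, 0, 0, -1], [0, -0.041, 0.088, 0, 0, 0, -1], [0, -0.052, 0.118, 0, 0, 0, -1], [0, -0.062, 0.149, 0, 0, 0, -1], [0, -0.07, 0.18, 0, 0, 0, -1], [0, -0.077, 0.211, 0, 0, 0, -1], [0, -0.083, 0.243, 0, 0, 0, -1], [0, -0.087, 0.275, 0, 0, 0, -1], [0, -0.09, 0.307, 0, 0, 0, -1]]
```

play_rows(
  motion=[
    [[0,-0.031,-0.007,0,0,0,-1],[0,-0.063,-0.013,0,0,0,-1],[0,-0.095,-0.017,0,0,0,-1],[0,-0.127,-0.02,0,0,0,-1],[0,-0.16,-0.022,0,0,0,-1],[0,-0.192,-0.022,0,0,0,-1],[0,-0.224,-0.02,0,0,0,-1],[0,-0.256,-0.018,0,0,0,-1],[0,-0.288,-0.014,0,0,0,-1],[0,-0.32,-0.008,0,0,0,-1]],
  ],
)

```text
time_s: 48.6
ee_pos: [0.6103, 0.0177, 0.2481]
eef_rot: [-3.141, -0.0, 1.473]
force: [2.3, -0.8, 0.7]
grip_width: 0.0095
grip_force: 10.0
```

play_rows(
  motion=[
    [[0,-0.032,0.007,0,0,0,-1],[0,-0.063,0.015,0,0,0,-1],[0,-0.094,0.025,0,0,0,-1],[0,-0.124,0.036,0,0,0,-1],[0,-0.154,0.048,0,0,0,-1],[0,-0.183,0.062,0,0,0,-1],[0,-0.212,0.076,0,0,0,-1],[0,-0.24,0.092,0,0,0,-1],[0,-0.267,0.11,0,0,0,-1],[0,-0.293,0.128,0,0,0,-1]],
  ],
)

```text
time_s: 49.6
ee_pos: [0.5375, 0.0248, 0.2159]
eef_rot: [-3.142, -0.0, 1.473]
force: [1.2, 0.4, 0.5]
grip_width: 0.0096
grip_force: 10.0
```

```bash
python3 plan.py
```

```text
at [0.5375 0.0248 0.2159 1.4729] tilt [-3.142 -0.     1.473] w 0.0096 F [1.2 0.4 0.5] q [-0.02  0.28  1.57  0.    1.29  0.08] t 49.6
```

Forces are small, so I'm continuing down.

play_rows(
  motion=[
    [[0,-0.026,0.02,0,0,0,-1],[0,-0.05,0.04,0,0,0,-1],[0,-0.074,0.062,0,0,0,-1],[0,-0.097,0.085,0,0,0,-1],[0,-0.119,0.109,0,0,0,-1],[0,-0.14,0.133,0,0,0,-1],[0,-0.159,0.159,0,0,0,-1],[0,-0.178,0.185,0,0,0,-1],[0,-0.195,0.212,0,0,0,-1],[0,-0.211,0.24,0,0,0,-1]],
  ],
)

```text
time_s: 50.6
ee_pos: [0.4852, 0.0299, 0.1557]
eef_rot: [-3.142, -0.0, 1.473]
force: [0.6, 0.5, 0.6]
grip_width: 0.0093
grip_force: 10.0
```

play_rows(
  motion=[
    [[0,-0.008,0.015,0,0,0,-1],[0,-0.015,0.029,0,0,0,-1],[0,-0.022,0.044,0,0,0,-1],[0,-0.029,0.058,0,0,0,-1],[0,-0.035,0.073,0,0,0,-1],[0,-0.041,0.088,0,0,0,-1],[0,-0.047,0.103,0,0,0,-1],[0,-0.052,0.118,0,0,0,-1],[0,-0.057,0.134,0,0,0,-1],[0,-0.062,0.149,0,0,0,-1]],
  ],
)

```text
time_s: 51.6
ee_pos: [0.4701, 0.0314, 0.1187]
eef_rot: [3.141, -0.0, 1.473]
force: [2.4, 0.0, 0.5]
grip_width: 0.0098
grip_force: 10.0
```

```bash
python3 plan.py
```

```text
at [0.4701 0.0314 0.1187 1.4729] tilt [ 3.141 -0.     1.473] w 0.0098 F [2.4 0.  0.5] q [-0.01  0.25  1.85  0.    1.04  0.09] t 51.6
```

play_rows(
  motion=[
    [[0,-0.004,0.015,0,0,0,-1],[0,-0.008,0.03,0,0,0,-1],[0,-0.011,0.045,0,0,0,-1],[0,-0.014,0.06,0,0,0,-1],[0,-0.017,0.074,0,0,0,-1],[0,-0.02,0.086,0,0,0,-1],[0,-0.022,0.098,0,0,0,-1],[0,-0.024,0.109,0,0,0,-1],[0,-0.025,0.118,0,0,0,-1],[0,-0.026,0.126,0,0,0,-1]],
  ],
)

```text
time_s: 52.6
ee_pos: [0.4638, 0.032, 0.0874]
eef_rot: [3.141, -0.0, 1.473]
force: [2.1, 0.7, 0.5]
grip_width: 0.0094
grip_force: 10.0
```

```bash
python3 plan.py
```

```text
at [0.4638 0.032  0.0874 1.4729] tilt [ 3.141 -0.     1.473] w 0.0094 F [2.1 0.7 0.5] q [-0.01  0.29  1.89  0.    0.96  0.09] t 52.6
```

play_rows(
  motion=[
    [[0,0,0.004,0,0,0,-1],[0,-0.001,0.008,0,0,0,-1],[0,-0.001,0.012,0,0,0,-1],[0,-0.001,0.016,0,0,0,-1],[0,-0.002,0.02,0,0,0,-1],[0,-0.002,0.02,0,0,0,-1]],
  ],
)

```text
time_s: 53.2
ee_pos: [0.4632, 0.0321, 0.0824]
eef_rot: [3.141, -0.0, 1.473]
force: [3.9, -0.3, -1.6]
grip_width: 0.0093
grip_force: 10.0
```

```bash
python3 plan.py
```

```text
at [0.4632 0.0321 0.0824 1.4729] tilt [ 3.141 -0.     1.473] w 0.0093 F [ 3.9 -0.3 -1.6] q [-0.01  0.29  1.9   0.    0.95  0.09] t 53.2
```

play_rows(
  motion=[
    [[0,0,0.003,0,0,0,-1],[0,0,0.006,0,0,0,-1],[0,0,0.006,0,0,0,-1]],
  ],
)

```text
time_s: 53.5
ee_pos: [0.4631, 0.0321, 0.0809]
eef_rot: [-3.141, -0.0, 1.473]
force: [2.4, 0.5, -0.0]
grip_width: 0.0095
grip_force: 10.0
```

play_rows(
  motion=[
    [[0,0,0.003,0,0,0,-1],[0,0,0.006,0,0,0,-1],[0,0,0.006,0,0,0,-1]],
  ],
)

```text
time_s: 53.8
ee_pos: [0.463, 0.0321, 0.0794]
eef_rot: [-3.141, 0.0, 1.473]
force: [1.6, 0.7, -0.8]
grip_width: 0.0096
grip_force: 10.0
```

```bash
python3 plan.py
```

```text
at [0.463  0.0321 0.0794 1.4729] tilt [-3.141  0.     1.473] w 0.0096 F [ 1.6  0.7 -0.8] q [-0.01  0.3   1.9   0.    0.94  0.09] t 53.8
```

play_rows(
  motion=[
    [[0,0,0.003,0,0,0,-1],[0,0,0.006,0,0,0,-1],[0,0,0.006,0,0,0,-1]],
  ],
)

```text
time_s: 54.1
ee_pos: [0.463, 0.0321, 0.0781]
eef_rot: [-3.141, 0.0, 1.473]
force: [-2.0, 0.6, 4.8]
grip_width: 0.0096
grip_force: 10.0
```

play_rows(
  motion=[
    [[0,0,0.003,0,0,0,-1],[0,0,0.006,0,0,0,-1],[0,0,0.006,0,0,0,-1]],
  ],
)

```text
time_s: 54.4
ee_pos: [0.463, 0.0321, 0.0771]
eef_rot: [-3.141, 0.0, 1.473]
force: [-5.4, 1.0, 12.8]
grip_width: 0.0095
grip_force: 10.0
```

```bash
python3 plan.py; python3 - <<'E'
from h import *
c=shot('top'); t0={k:v for k,v in np.load('pics/top0.npz').items()}
for q in(t0,c):
    P=cloud(q); m=(P[...,2]>.08)&(P[...,2]<.125)&(P[...,0]>.53)&(P[...,0]<.63)&(P[...,1]>-.07)&(P[...,1]<-.02); p=P[m]
    A=np.c_[p[:,0]-.57,p[:,1]+.045,np.ones(len(p))]; print(np.linalg.lstsq(A,p[:,2],rcond=None)[0].round(4),m.sum())
E
```

```text
at [0.463  0.0321 0.0771 1.473 ] tilt [-3.141  0.     1.473] w 0.0095 F [-5.4  1.  12.8] q [-0.01  0.3   1.9  -0.    0.94  0.09] t 54.4
[0.0004 0.0029 0.095 ] 439
[-0.0084 -0.0181  0.0951] 422
```

play_rows(
  motion=[
    [[0,0,0,0,0,0,-0.5],[0,0,0,0,0,0,-0.3],[0,0,0,0,0,0,-0.3],[0,0,-0.05,0,0,0,-0.3],[0,0,-0.15,0,0,0,-0.3],[0,0,-0.35,0,0,0,-0.3],[0,0,-0.55,0,0,0,-0.3],[0,0,-0.75,0,0,0,-0.3],[0,0,-0.95,0,0,0,-0.3],[0,0,-0.98,0,0,0,0.2]],
  ],
)

```text
time_s: 55.45
ee_pos: [0.4639, 0.0321, 0.3281]
eef_rot: [3.132, -0.001, 1.473]
force: [1.1, 0.2, -0.3]
grip_width: 0.0379
grip_force: 0.0
```

```bash
python3 plan.py .45 .1 .33 2.2 .53 .25 .33 2.565; python3 - <<'E'
from h import *
c=shot('wrist'); save(c,'w11.png'); P=cloud(c)
m=(P[...,2]>.07)&(P[...,2]<.09)&(P[...,0]>.43)&(P[...,0]<.478)&(P[...,1]>-.06)&(P[...,1]<.1); print('handle',m.sum(),P[m].mean(0))
E
```

```text
at [0.4639 0.0321 0.3281 1.473 ] tilt [ 3.132e+00 -1.000e-03  1.473e+00] w 0.0379 F [ 1.1  0.2 -0.3] q [-0.01  0.04  1.59  0.    1.51  0.09] t 55.5
[0.265, -0.082, -0.008, 0, 0, np.float64(-0.1157)] minrows 5
[0.297, 0.612, 0.0, 0, 0, np.float64(-0.0581)] minrows 4
handle 589 [0.46526426 0.02438283 0.0802148 ]
```

View pics/w11.png

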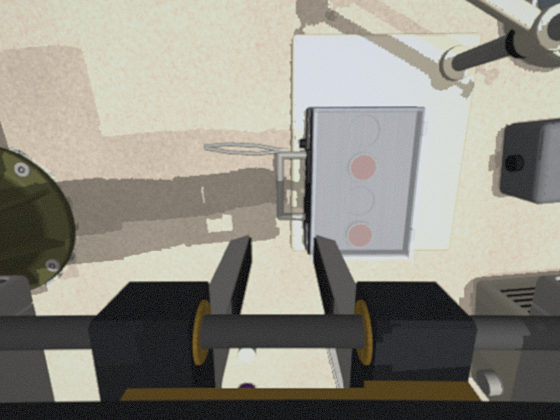

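The hood is shut, with the new dishes at (363,167) and (360,235) in recesses 3 and 1. The handle height matches the start, and the forceps haven't moved.

play_rows(
  motion=[
    [[0.265,-0.082,-0.01,0,0,-0.1157,0.2],[0.265,-0.082,-0.01,0,0,-0.1157,0.2],[0.265,-0.082,-0.01,0,0,-0.1157,0.2],[0.265,-0.082,-0.01,0,0,-0.1157,0.2],[0.265,-0.082,-0.01,0,0,-0.1157,0.2],[0.265,-0.082,-0.01,0,0,-0.1157,0.2],[0.265,-0.082,-0.01,0,0,-0.1157,0.2]],
  ],
)

```text
time_s: 56.2
ee_pos: [0.449, 0.1, 0.3234]
eef_rot: [-3.141, -0.001, 2.196]
force: [0.5, 0.3, 0.2]
grip_width: 0.0564
grip_force: 0.0
```

play_rows(
  motion=[
    [[0.297,0.612,0,0,0,-0.058,0.2],[0.297,0.612,0,0,0,-0.058,0.2],[0.297,0.612,0,0,0,-0.058,0.2],[0.297,0.612,0,0,0,-0.058,0.2],[0.297,0.612,0,0,0,-0.058,0.2],[0.297,0.612,0,0,0,-0.058,0.2]],
  ],
)

```text
time_s: 56.8
ee_pos: [0.5291, 0.2499, 0.3234]
eef_rot: [-3.141, -0.001, 2.562]
force: [-0.5, -0.5, -0.9]
grip_width: 0.0565
grip_force: 0.0
```

```bash
python3 - <<'E'
from h import *
c=shot('wrist'); P=cloud(c)
m=(P[...,2]>.225)&(P[...,2]<.242)
k,l,st,ce=cv2.connectedComponentsWithStats(m.astype(np.uint8))
for i in range(1,k):
    if st[i,4]>100: p=P[l==i]; print(ce[i],st[i,4],p.mean(0).round(4),p.min(0).round(4),p.max(0).round(4))
E
python3 plan.py .544 .274 .33 2.565 .544 .274 .219 2.565
```

```text
[316.15026362 215.1370826 ] 1138 [0.544  0.275  0.2331] [0.5292 0.2582 0.225 ] [0.5604 0.2907 0.2356]
at [0.529  0.2495 0.3238 2.5622] tilt [-3.141 -0.     2.562] w 0.0565 F [-0.3  0.1 -0.1] q [ 0.38  0.33  1.26 -0.    1.56 -0.61] t 56.9
[0.004, 0.115, -0.025, 0, 0, np.float64(-0.0004)] minrows 1
[-0.0, -0.0, 0.444, 0, 0, np.float64(0.0)] minrows 3
```

play_rows(
  motion=[
    [[0.004,0.118,0,0,0,0,0.2],[0.004,0.118,0.1,0,0,0,0.2],[0.004,0.118,0.22,0,0,0,0.2],[0.004,0.118,0.33,0,0,0,0.2],[0.004,0.118,0.4,0,0,0,0.2],[0.004,0.118,0.419,0,0,0,0.2],[0.004,0.118,0.419,0,0,0,0.0],[0.004,0.118,0.419,0,0,0,-0.6],[0.004,0.118,0.419,0,0,0,-0.6],[0.004,0.118,0.419,0,0,0,-0.6]],
  ],
  grip_force=6,
)

```text
time_s: 57.85
ee_pos: [0.5448, 0.2754, 0.2204]
eef_rot: [3.14, 0.001, 2.564]
force: [-1.3, -1.0, 4.7]
grip_width: 0.0329
grip_force: 6.0
```

play_rows(
  motion=[
    [[0,0,0,0,0,0,-0.6],[0,0,0,0,0,0,-0.6],[0,0,0,0,0,0,-0.6]],
  ],
)

```text
time_s: 58.15
ee_pos: [0.5448, 0.2754, 0.2204]
eef_rot: [3.14, 0.001, 2.564]
force: [-0.9, -1.2, 6.9]
grip_width: 0.0328
grip_force: 6.0
```

```bash
python3 arc.py .7175 .1625 1.25 10 3
```

```text
[0.5448 0.2754 0.2204 2.5642] 0.0328 [-0.9 -1.2  6.9] 6.002516001462936
radius 0.20629717098641295 ang 2.562409173696847
[[-0.001, -0.034, 0, 0, 0, -0.0066], [-0.003, -0.069, 0, 0, 0, -0.0133], [-0.006, -0.103, 0, 0, 0, -0.0199], [-0.011, -0.137, 0, 0, 0, -0.0265], [-0.018, -0.171, 0, 0, 0, -0.0332], [-0.025, -0.204, 0, 0, 0, -0.0398], [-0.034, -0.237, 0, 0, 0, -0.0464], [-0.045, -0.27, 0, 0, 0, -0.0531], [-0.057, -0.302, 0, 0, 0, -0.0597], [-0.07, -0.334, 0, 0, 0, -0.0663]]
[[-0.001, -0.034, 0, 0, 0, -0.0066], [-0.003, -0.069, 0, 0, 0, -0.0133], [-0.006, -0.103, 0, 0, 0, -0.0199], [-0.011, -0.137, 0, 0, 0, -0.0265], [-0.018, -0.171, 0, 0, 0, -0.0332], [-0.025, -0.204, 0, 0, 0, -0.0398], [-0.034, -0.237, 0, 0, 0, -0.0464], [-0.045, -0.27, 0, 0, 0, -0.0531], [-0.057, -0.302, 0, 0, 0, -0.0597], [-0.07, -0.334, 0, 0, 0, -0.0663]]
[[-0.001, -0.034, 0, 0, 0, -0.0066], [-0.003, -0.069, 0, 0, 0, -0.0133], [-0.006, -0.103, 0, 0, 0, -0.0199], [-0.011, -0.137, 0, 0, 0, -0.0265], [-0.018, -0.171, 0, 0, 0, -0.0332], [-0.025, -0.204, 0, 0, 0, -0.0398], [-0.034, -0.237, 0, 0, 0, -0.0464], [-0.045, -0.27, 0, 0, 0, -0.0531], [-0.057, -0.302, 0, 0, 0, -0.0597], [-0.07, -0.334, 0, 0, 0, -0.0663]]
```

play_rows(
  motion=[
    [[-0.001,-0.034,0,0,0,-0.0066,-0.6],[-0.003,-0.069,0,0,0,-0.0133,-0.6],[-0.006,-0.103,0,0,0,-0.0199,-0.6],[-0.011,-0.137,0,0,0,-0.0265,-0.6],[-0.018,-0.171,0,0,0,-0.0332,-0.6],[-0.025,-0.204,0,0,0,-0.0398,-0.6],[-0.034,-0.237,0,0,0,-0.0464,-0.6],[-0.045,-0.27,0,0,0,-0.0531,-0.6],[-0.057,-0.302,0,0,0,-0.0597,-0.6],[-0.07,-0.334,0,0,0,-0.0663,-0.6]],
  ],
)

```text
time_s: 59.15
ee_pos: [0.5142, 0.1957, 0.2203]
eef_rot: [3.14, 0.003, 2.983]
force: [5.2, 1.0, 3.6]
grip_width: 0.0327
grip_force: 6.0
```

play_rows(
  motion=[
    [[-0.001,-0.034,0,0,0,-0.0066,-0.6],[-0.003,-0.069,0,0,0,-0.0133,-0.6],[-0.006,-0.103,0,0,0,-0.0199,-0.6],[-0.011,-0.137,0,0,0,-0.0265,-0.6],[-0.018,-0.171,0,0,0,-0.0332,-0.6],[-0.025,-0.204,0,0,0,-0.0398,-0.6],[-0.034,-0.237,0,0,0,-0.0464,-0.6],[-0.045,-0.27,0,0,0,-0.0531,-0.6],[-0.057,-0.302,0,0,0,-0.0597,-0.6],[-0.07,-0.334,0,0,0,-0.0663,-0.6]],
  ],
)

```text
time_s: 60.15
ee_pos: [0.5183, 0.1106, 0.2203]
eef_rot: [3.141, 0.003, -2.884]
force: [4.7, 1.8, 3.6]
grip_width: 0.0328
grip_force: 6.0
```

```bash
python3 arc.py .7175 .1625 .53 10 1; python3 arc.py .7175 .1625 .42 10 1
```

```text
[ 0.5183  0.1106  0.2203 -2.884 ] 0.0328 [4.7 1.8 3.6] 6.000458970665932
radius 0.2058433232672103 ang -2.886763098889782
[[-0.001, -0.044, 0, 0, 0, -0.0084], [-0.004, -0.087, 0, 0, 0, -0.0169], [-0.01, -0.13, 0, 0, 0, -0.0253], [-0.018, -0.173, 0, 0, 0, -0.0337], [-0.028, -0.216, 0, 0, 0, -0.0422], [-0.041, -0.258, 0, 0, 0, -0.0506], [-0.055, -0.299, 0, 0, 0, -0.059], [-0.072, -0.339, 0, 0, 0, -0.0675], [-0.091, -0.378, 0, 0, 0, -0.0759], [-0.112, -0.417, 0, 0, 0, -0.0844]]
[ 0.5183  0.1106  0.2203 -2.884 ] 0.0328 [4.7 1.8 3.6] 6.000458970665932
radius 0.2058433232672103 ang -2.886763098889782
[[-0.001, -0.035, 0, 0, 0, -0.0067], [-0.003, -0.069, 0, 0, 0, -0.0134], [-0.006, -0.103, 0, 0, 0, -0.0201], [-0.011, -0.138, 0, 0, 0, -0.0267], [-0.018, -0.172, 0, 0, 0, -0.0334], [-0.025, -0.205, 0, 0, 0, -0.0401], [-0.035, -0.239, 0, 0, 0, -0.0468], [-0.045, -0.272, 0, 0, 0, -0.0535], [-0.057, -0.304, 0, 0, 0, -0.0602], [-0.071, -0.336, 0, 0, 0, -0.0668]]
```

play_rows(
  motion=[
    [[-0.001,-0.035,0,0,0,-0.0067,-0.6],[-0.003,-0.069,0,0,0,-0.0134,-0.6],[-0.006,-0.103,0,0,0,-0.0201,-0.6],[-0.011,-0.138,0,0,0,-0.0267,-0.6],[-0.018,-0.172,0,0,0,-0.0334,-0.6],[-0.025,-0.205,0,0,0,-0.0401,-0.6],[-0.035,-0.239,0,0,0,-0.0468,-0.6],[-0.045,-0.272,0,0,0,-0.0535,-0.6],[-0.057,-0.304,0,0,0,-0.0602,-0.6],[-0.071,-0.336,0,0,0,-0.0668,-0.6]],
  ],
)

```text
time_s: 61.15
ee_pos: [0.5567, 0.034, 0.2203]
eef_rot: [-3.141, 0.002, -2.464]
force: [1.6, 2.6, 5.4]
grip_width: 0.0329
grip_force: 6.0
```

play_rows(
  motion=[
    [[0,-0.016,0,0,0,-0.003,-0.6],[-0.001,-0.032,0,0,0,-0.006,-0.6],[-0.002,-0.048,0,0,0,-0.009,-0.6],[-0.003,-0.064,0,0,0,-0.012,-0.6],[-0.003,-0.07,0,0,0,-0.013,-0.6]],
  ],
)

```text
time_s: 61.65
ee_pos: [0.5681, 0.0208, 0.2203]
eef_rot: [-3.141, 0.002, -2.384]
force: [0.5, 3.1, 5.9]
grip_width: 0.0327
grip_force: 6.0
```

```bash
python3 arc.py .7175 .1625 .05 5 1
```

```text
[ 0.5681  0.0208  0.2203 -2.3836] 0.0327 [0.5 3.1 5.9] 6.002149879932404
radius 0.20589221908261315 ang -2.382768716986652
[[-0.0, -0.008, 0, 0, 0, -0.0016], [-0.0, -0.016, 0, 0, 0, -0.0032], [-0.0, -0.025, 0, 0, 0, -0.0048], [-0.001, -0.033, 0, 0, 0, -0.0064], [-0.001, -0.041, 0, 0, 0, -0.008]]
```

Expected stop at about −2.35 rad, so I'm creeping 2 mm per row, checking force.

play_rows(
  motion=[
    [[0,-0.008,0,0,0,-0.0016,-0.6],[0,-0.016,0,0,0,-0.003,-0.6],[0,-0.024,0,0,0,-0.0045,-0.6],[0,-0.024,0,0,0,-0.0045,-0.6]],
  ],
)

```text
time_s: 62.05
ee_pos: [0.5723, 0.0165, 0.2203]
eef_rot: [-3.14, 0.002, -2.356]
force: [2.3, 1.8, 4.8]
grip_width: 0.033
grip_force: 6.0
```

play_rows(
  motion=[
    [[0,-0.006,0,0,0,-0.001,-0.6],[0,-0.01,0,0,0,-0.002,-0.6],[0,-0.01,0,0,0,-0.002,-0.6]],
  ],
)

```text
time_s: 62.35
ee_pos: [0.5733, 0.0155, 0.2202]
eef_rot: [3.141, 0.002, -2.343]
force: [-5.5, 7.0, 6.6]
grip_width: 0.0329
grip_force: 6.0
```

```bash
python3 arc.py .7175 .1625 .02 2 1
```

```text
[ 0.5733  0.0155  0.2202 -2.3429] 0.0329 [-5.5  7.   6.6] 6.000923328101635
radius 0.20589688417060514 ang -2.346430224234301
[[-0.0, -0.008, 0, 0, 0, -0.0016], [-0.0, -0.016, 0, 0, 0, -0.0032]]
```

play_rows(
  motion=[
    [[0,-0.003,0,0,0,0,-0.6],[0,-0.003,0,0,0,0,-0.6]],
  ],
)

```text
time_s: 62.55
ee_pos: [0.5735, 0.0153, 0.2202]
eef_rot: [3.14, 0.001, -2.343]
force: [-7.9, 9.3, 8.8]
grip_width: 0.0332
grip_force: 6.0
```

play_rows(
  motion=[
    [[0,0,0,0,0,0,-0.25],[0,0,0,0,0,0,0.0],[0,0.002,0,0,0,0,0.1],[0,0.002,0,0,0,0,0.1],[0,0.002,-0.1,0,0,0,0.1],[0,0.002,-0.25,0,0,0,0.1],[0,0.002,-0.4,0,0,0,0.1],[0,0.002,-0.5,0,0,0,0.1],[0,0.002,-0.5,0,0,0,0.1]],
  ],
)

```text
time_s: 63.45
ee_pos: [0.5742, 0.0142, 0.3479]
eef_rot: [-3.137, 0.004, -2.344]
force: [0.1, 0.4, -0.3]
grip_width: 0.0518
grip_force: 0.0
```

```bash
python3 - <<'E'
from h import *
c=shot('wrist'); P=cloud(c)
m=(P[...,2]>.225)&(P[...,2]<.242)&(P[...,0]<.65); p=P[m]; print('scope',p.mean(0).round(4),'ang',np.arctan2(p[:,1].mean()-.1625,p[:,0].mean()-.7175))
E
python3 plan.py .5 -.1 .345 -2.9
```

```text
scope [0.5732 0.0159 0.2331] ang -2.348142536085617
at [ 0.5738  0.0142  0.3454 -2.3436] tilt [-3.140e+00  2.000e-03 -2.344e+00] w 0.0515 F [0.3 0.1 0.3] q [-0.04  0.3   1.25 -0.    1.59 -2.41] t 63.5
[0.533, -0.108, 0.002, 0, 0, np.float64(0.0886)] minrows 4
```

Move away and take a last check with the fixed cameras.

play_rows(
  motion=[
    [[0.2,-0.06,0,0,0,0.03,0.1],[0.533,-0.26,0,0,0,0.0886,0.1],[0.533,-0.26,0,0,0,0.0886,0.1],[0.533,-0.26,0,0,0,0.0886,0.1],[0.533,-0.26,0,0,0,0.0886,0.1],[0.533,-0.26,0,0,0,0.0886,0.1],[0.533,-0.26,0,0,0,0.0886,0.1]],
  ],
)

```text
time_s: 64.2
ee_pos: [0.5273, -0.1256, 0.3437]
eef_rot: [3.141, -0.001, -2.896]
force: [-0.2, 0.7, 0.6]
grip_width: 0.0516
grip_force: 0.0
```

```bash
python3 plan.py; python3 - <<'E'
from h import *
for n in('side','top'):
    c=shot(n); save(c,'end_%s.png'%n); P=cloud(c)
    m=cv2.inRange(cv2.cvtColor(c['frame'],cv2.COLOR_RGB2HSV),(0,35,60),(16,255,255)); k,l,st,ce=cv2.connectedComponentsWithStats(m)
    for i in range(1,k):
        p=np.median(P[l==i],0)
        if st[i,4]>12 and .35<p[0]<.7 and abs(p[1])<.55: print(n,ce[i].round(),st[i,4],p.round(3))
    if n=='side': a=cv2.resize(c['frame'][130:400,200:400],None,fx=2.2,fy=2.2,interpolation=cv2.INTER_CUBIC); cv2.imwrite('pics/endcrop.png',a[:,:,::-1])
E
```

```text
at [ 0.5273 -0.1256  0.3437 -2.8963] tilt [ 3.141e+00 -1.000e-03 -2.896e+00] w 0.0516 F [-0.2  0.7  0.6] q [-0.3   0.22  1.35  0.    1.57 -2.12] t 64.2
side [273. 160.] 141 [0.636 0.418 0.054]
side [293. 218.] 35 [0.567 0.024 0.095]
side [302. 237.] 39 [ 0.558 -0.069  0.095]
side [292. 268.] 21 [ 0.509 -0.108 -0.   ]
side [275. 273.] 32 [ 0.447 -0.111 -0.   ]
side [264. 276.] 31 [ 0.414 -0.105 -0.001]
side [259. 288.] 34 [ 0.378 -0.15  -0.   ]
side [295. 286.] 21 [ 0.488 -0.177 -0.   ]
side [265. 286.] 19 [ 0.398 -0.148 -0.001]
side [303. 294.] 33 [ 0.501 -0.221 -0.   ]
side [273. 296.] 13 [ 0.41  -0.194  0.001]
side [347. 309.] 105 [ 0.598 -0.333  0.02 ]
side [270. 313.] 47 [ 0.372 -0.267  0.023]
side [351. 356.] 48 [ 0.532 -0.48   0.024]
side [319. 371.] 248 [ 0.434 -0.48   0.013]
top [165. 190.] 116 [0.63  0.419 0.061]
top [379. 208.] 66 [ 0.598 -0.33   0.018]
top [415. 226.] 20 [ 0.535 -0.458  0.019]
top [421. 254.] 119 [ 0.436 -0.479  0.012]
```

View pics/endcrop.png

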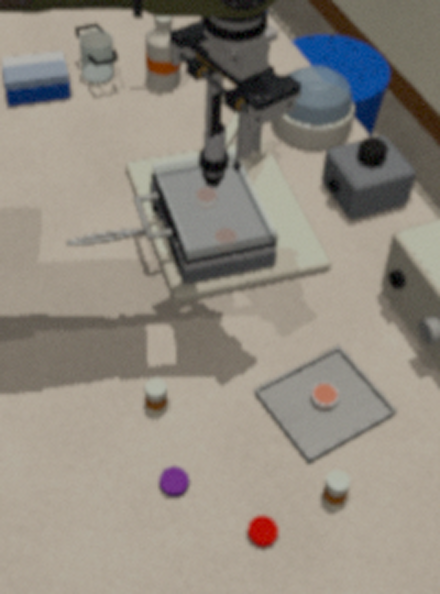

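The finished dish is in the tray at crop (325,395). Both new dishes show under the shut hood at (207,195) and (227,237), with the scope over the chamber and the rest of the bench as before.

```bash
python3 -c "
from station import workorder
print(workorder.hand_in())"
```

```text
the job is handed in; nothing more can be done
None
```

The changeover is complete and handed in: the finished dish is on the tray, the two new dishes sit in recesses 1 and 3, the hood is shut, and the microscope is back against its stop; the hand-in returned no verdict.

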